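Refill the portion pan from a flip-front caddy under the counter lamp

TASK

Pull the lamp switch knob all the way out to put the counter lamp on, and leave it on while you work. Then lift the flip-front caddy, tip it over the long steel pan just far enough (no steeper than 60 degrees) that the flap swings open and all three jam tubs slide out into the pan, and stand the caddy back upright in the middle of the round cork mat, its flap shut. Last, push the knob fully home to put the lamp off; keep the pan where it is and leave everything else undisturbed.

Things in the scene. Friction and masses are not known exactly. Their poses are not given: they have to be found in the camera images.
- knob (a joint): Travel of the push-pull knob of the lamp switch, in m: 0 pushed fully home (lamp off), 0.018 pulled out to its stop (lamp on). It slides with about 3 N of friction and stays where it is left.
- knob_grip (a point): Middle of the knob: a black cylinder 32 mm in diameter and 22 mm long, its axis level along its own x, 55 mm above the table, on a 10 mm shaft. Its -x (towards the robot, up to 20 degrees to either side) is the way it pulls out; +x pushes it in.
- switchbox: The fixed grey switch housing behind the knob: 100 mm wide (y), 90 mm deep (x), 85 mm tall. Origin on the table right under the middle of the knob when that is home; the housing's front face lies 25 mm behind it (+x), same axes as the knob.
- caddy_handle (a point): Centre of the caddy's handle, a level black bar 84 mm long (x), 16 mm wide (y), 24 mm tall. The caddy below it is a steel box 120 mm long (x), 48 mm wide (y), 47 mm tall with a clear roof; the bar's underside is 20 mm above the roof, this point 79 mm above the caddy's underside, over its middle. z up; the -x end is the front. About 0.3 kg; starts upright on the cork mat.
- caddy_lip (a point): Front edge of the caddy's floor, over which the tubs slide out: at (-60, 0, -75) mm from the handle's centre, same axes. The front end is open there, closed only by the hanging flap.
- flap (a joint): Opening angle of the caddy's front flap, rad: 0 shut (hanging flat on the front end), growing as its lower edge swings outward, 1.7 at most. A dark plate 46 mm wide and 38 mm long with a black finger tab standing 12 mm out near its lower edge (the mark of the front end), hinged along the top of that end; it swings freely by its weight.
- tub0_center (a point): Centre of one of the three jam tubs (all alike): a white disc-shaped tub with a foil top, 30 mm in diameter, 16 mm tall, 20 g; they start inside the caddy in a row, lying on its floor. On the floor they begin to slide at a tilt of about 25 to 35 degrees.
- tub1_center (a point): Centre of one of the three jam tubs (all alike): a white disc-shaped tub with a foil top, 30 mm in diameter, 16 mm tall, 20 g; they start inside the caddy in a row, lying on its floor.
- tub2_center (a point): Centre of one of the three jam tubs (all alike): a white disc-shaped tub with a foil top, 30 mm in diameter, 16 mm tall, 20 g; they start inside the caddy in a row, lying on its floor.
- pan: The long steel pan that takes the tubs: 176 mm (x) by 108 mm (y), 65 mm deep, open on top, walls 4 mm; origin at the centre of its underside on the table. Loose, 0.5 kg.
- trivet: The round cork mat, 170 mm in diameter, 6 mm thick, fixed to the table; origin at the centre of its underside. The caddy stands on it.
- jar: Bystander, to be left alone: a squat amber glass jar with a steel cap, 60 mm across, 95 mm tall; origin at the centre of its underside.
- tumbler: Bystander, to be left alone: an empty drinking glass, 66 mm across at the rim, 110 mm tall; origin at the centre of its underside.
- mug: Bystander, to be left alone: a white mug, 76 mm across, 92 mm tall, its handle standing 37 mm out to its +y; origin at the centre of its underside.
- shaker: Bystander, to be left alone: a steel salt shaker, 38 mm across, 80 mm tall; origin at the centre of its underside.
- bowl: Bystander, to be left alone: a round steel bowl, 104 mm across, 45 mm tall (not the pan); origin at the centre of its underside.
- can: Bystander, to be left alone: a plain drinks can, 64 mm across, 100 mm tall; origin at the centre of its underside.
- bottle: Bystander, to be left alone: an amber bottle, 64 mm across, 200 mm tall; origin at the centre of its underside.
There are look-alikes about, which are no part of the job. What is meant by the trivet is not yellow, and is the larger of those in its own colour.

How it is judged:
By the outcome, as a careful person would: the job done as asked, in the order asked, and still so for the second after the job is handed in, with the robot touching nothing.
It also fails if it takes over 72 s, if anything falls off the work surface, if the arm or the gripper's body presses on something with over 40 N, if the wrist force passes 120 N, or if a joint passes its speed limit or range.

ROBOT

A 6-joint arm with a two-finger parallel gripper is mounted at the origin on the work surface. World frame = base frame: x ahead of the robot, y to its left, z up, the work surface at z = 0. Lengths are in m, angles in rad, forces in N, time in s.
With the tool pointing down it reaches from about 0.35 to 0.975 m from the base axis. Payload 4.9 kg.
Tool frame: the origin (TCP) lies on the centre line of the jaws, within the pads' length; the fingertips stand 25 mm ahead of it and the grasp point (between the pads) lies 6 mm ahead of it; z points along the fingers, y is the line along which they close (so a half turn about z gives the same grasp; the last joint's range is limited). The gripper opens to 85 mm and grips with 20 to 120 N. Pads are 22 mm wide; open, the fingers measure 114 mm over their backs; the gripper's body (76 mm by 85 mm) begins 54 mm behind the grasp point. The pads swing forward as they close: fully open they stand 13 mm farther back than shut.
Start: joints at [-1.419, 0.053, 1.613, -0, 1.476, -0.119], TCP at [0.167, -0.602, 0.256] pointing down, gripper open.
Joint ranges: [-3.01, 3.01], [-1.01, 2.22], [0.06, 2.58], [-1.02, 4.17], [0.09, 2.62], [-3.14, 3.14]. Speed limits (rad/s): [2.57, 2.57, 3.14, 3.14, 3.14, 3.14].

INTERFACE

Orientations are given as a unit quaternion [w, x, y, z].
In Python, from plant import state, grab_frame, get_calibration, job gives the robot as it stands. The module is installed in compiled form; this text tells all that it offers.
- The arm moves only by the tool move_arm, never from a script. Its argument "targets" is a list that holds one entry, the list of rows, each a list of 5 numbers: the opening in per cent of the stroke, from 0 (shut) to 100 (fully open), then the shift along the tool's x, y, z as a fraction of full scale, then the turn about the tool's z as a fraction of full scale. A call has 1 to 5 rows; each row shifts and turns the commanded pose from where the row before left it, along the tool's axes as they then stand; what a row does not reach is not made up. Full scale, the value 1, is 0.6 m for a shift and 6 degrees for a turn. A row lasts 1/12 s, in which the tool goes at most 41.7 mm and 7.16 degrees, less where a joint would pass 70% of its speed; a pose out of reach is approached as far as the arm can. A call with a number of a shift or a turn outside -1 to 1 is refused whole. A call with a gripper value outside its range is refused whole. The fingers move at their own pace and stop on an object; the grip force is fixed at half the most. Time passes only in rows, so rows that do not move let the fingers close. It gives the time, the measured TCP pose, the force, the opening and the grip force at its end, in the units of the state.
- state(): the state, without advancing time (a new reading comes with each control period).
- grab_frame(name): name is "scene" or "top" or "wrist"; returns the picture (480x640x3 uint8, red, green, blue); there is no depth.
- get_calibration(name): a dict with "vertical_fov" (degrees; the focal length in pixels is half the picture's height over the tangent of half this angle, whatever the lens; pixels are square), "cx", "cy" (the principal point, pixels), "dist_coeffs" ([k1, k2, p1, p2, k3] as OpenCV has them; the pictures are not rectified), "R" (3x3) and "t" (3): a world point X has camera coordinates R X + t. Camera axes: x right, y down, z forward; pixel columns grow to the right and rows downward; lengths in m; the calibration is good to about 2 mm. A picture is of the moment at which its call begins: read the wrist's pose just before it. get_calibration takes no time and is no camera call; for the wrist camera it gives the pose at the moment of the call.
- job.job_done(): hands the job in; it is judged then, once.
The state is a dict: "time": time; "joint_pos": joint angles; "joint_vel": joint speeds; "joint_efforts": joint torques, N m; "tool_pos": TCP position; "tool_rot": TCP orientation; "contact_force": force on the tool from outside, world axes, zero at the start; "ft_torque": the same for the moment, N m; "gripper_width": opening from 0.0 (shut) to 1.0 (fully open); "grasp_force": force on a finger pad.
Only numpy, scipy, OpenCV 4.12 (cv2) and the standard library are available. Lean on these libraries where they do the work, as an engineer would, in place of code of your own. Each camera call takes 0.05 s, during which the arm holds its last target. There are 200 camera calls.

## Working session

There is one attempt and no reset: what is moved stays moved. The work goes in short steps, Python scripts to look and compute and a tool call to move; the robot and the scene stay as the last step left them, time stands still between calls to the robot, and variables do not carry over. Pictures are saved under pics/ and viewed, at most 10 in all, crops included, and the job is handed in when it is done.

Besides the shell and the picture viewer there is one more tool, called after ">>>" in YAML: its name, and indented under it one key for each argument. move_arm: Moves the arm, as the interface text tells. Shift numbers are shares of 0.6 m and turn numbers shares of 6 degrees, none past 1 either way. Its arguments: {"type":"object","properties":{"targets":{"type":"array"}},"required":["targets"]}

```bash
mkdir -p pics; cat > h.py <<'E'
import numpy as np, cv2
from plant import state, grab_frame, get_calibration, job
from scipy.spatial.transform import Rotation as Ro
def KD(c):
    f=240/np.tan(np.radians(c["vertical_fov"])/2)
    return np.array([[f,0,c["cx"]],[0,f,c["cy"]],[0,0,1.]]),np.array(c["dist_coeffs"],float)
def ray(c,p):
    K,D=KD(c);u=cv2.undistortPoints(np.array(p,float).reshape(-1,1,2),K,D).reshape(-1,2)
    R=np.array(c["R"]);t=np.array(c["t"])
    d=np.c_[u,np.ones(len(u))]@R
    return -R.T@t,d/np.linalg.norm(d,axis=1)[:,None]
def plane(c,p,z):
    o,d=ray(c,p);return o+d*((z-o[2])/d[:,2])[:,None]
def tri(obs):  # [(calib,(u,v)),...]
    A=np.zeros((3,3));b=np.zeros(3)
    for c,p in obs:
        o,d=ray(c,[p]);M=np.eye(3)-np.outer(d[0],d[0]);A+=M;b+=M@o
    return np.linalg.solve(A,b)
def proj(c,X):
    K,D=KD(c);return cv2.projectPoints(np.array(X,float).reshape(-1,3),cv2.Rodrigues(np.array(c["R"]))[0],np.array(c["t"],float),K,D)[0].reshape(-1,2)
def snap(n,f):
    c=get_calibration(n);im=grab_frame(n);cv2.imwrite(f"pics/{f}.png",im[:,:,::-1]);return c,im
def st():
    s=state();e=Ro.from_quat(np.roll(s["tool_rot"],-1)).as_matrix()
    print("t",round(s["time"],2),"pos",np.round(s["tool_pos"],4),"x",np.round(e[:,0],3),"y",np.round(e[:,1],3),"F",np.round(s["contact_force"],1),"w",round(s["gripper_width"],3),"g",round(s["grasp_force"],1))
    return s,e
E
python3 - <<'E'
from h import *
st()
for n in("scene","top"):
    c,im=snap(n,n+"0"); R=np.array(c["R"]);print(n,c["vertical_fov"],-R.T@np.array(c["t"]),R[2])
E
```

```text
t 0.0 pos [ 0.1671 -0.6017  0.2551] x [0.964 0.267 0.   ] y [ 0.267 -0.964 -0.002] F [0.2 0.  0.7] w 1.002 g 0.0
scene 57.83685502082143 [1.0029488  0.34133037 0.93987734] [-0.45042968 -0.32887085 -0.83003438]
top 48.24205631418631 [0.3961964  0.00682886 1.19320651] [ 0.14668557 -0.00664215 -0.98916087]
```

View pics/scene0.png

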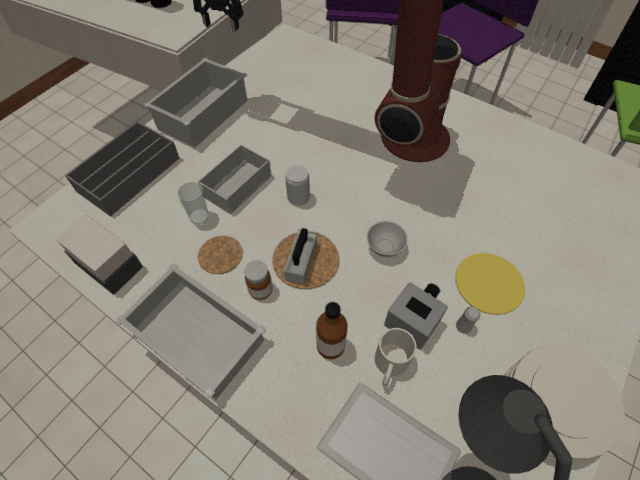

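View pics/top0.png

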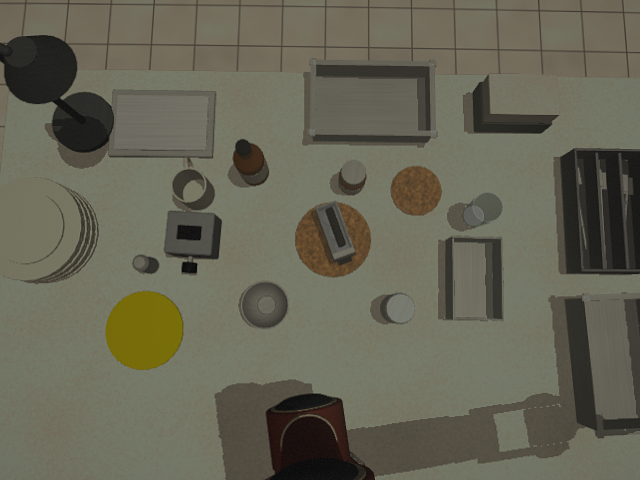

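```bash
python3 - <<'E'
from h import *
t=cv2.imread("pics/top0.png");s=cv2.imread("pics/scene0.png")
r=lambda a,x,y,w,h,W=400,H=300:cv2.resize(a[y:y+h,x:x+w],(W,H),interpolation=cv2.INTER_CUBIC)
m=np.vstack([np.hstack([r(t,290,190,100,75),r(s,255,215,100,75)]),np.hstack([r(t,145,205,100,75),r(t,425,220,100,75*4//3)])])
cv2.imwrite("pics/crop0.png",m)
c=get_calibration("top")
for nm,p,z in[("pan",[[439,237],[502,237],[502,319],[440,320]],0.065),("trivet",[[333,240]],.006),("tub jar",[[353,185]],0),("sb",[[166,211],[220,212],[219,257],[165,257]],.085),("knob",[[189,267]],.055),("caddy",[[320,207],[343,203],[355,258],[333,264]],.053),("can",[[399,308]],.1),("bowl",[[264,305]],.045),("bot",[[243,148]],.2),("shk",[[140,263]],.08),("tum",[[488,206]],.11)]:print(nm,np.round(plane(c,p,z)[:,:2],3).tolist())
E
```

```text
pan [[0.554, -0.242], [0.555, -0.377], [0.383, -0.371], [0.379, -0.241]]
trivet [[0.552, -0.018]]
tub jar [[0.68, -0.062]]
sb [[0.599, 0.335], [0.598, 0.222], [0.503, 0.22], [0.502, 0.332]]
knob [[0.484, 0.289]]
caddy [[0.618, 0.012], [0.627, -0.038], [0.508, -0.064], [0.495, -0.017]]
can [[0.403, -0.151]]
bowl [[0.406, 0.128]]
bot [[0.702, 0.16]]
shk [[0.489, 0.385]]
tum [[0.613, -0.335]]
```

View pics/crop0.png

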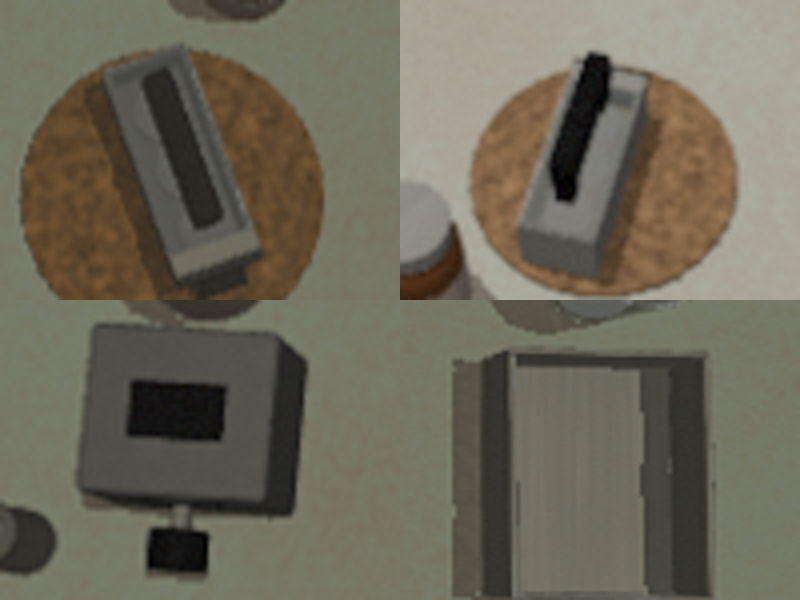

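```bash
cat >> h.py <<'E'
def plan(tgt,yaw,n=None,g=100):
    s,e=st();p=np.array(s["tool_pos"]);y=np.arctan2(e[1,0],e[0,0]);Y=np.radians(yaw)
    d=np.array(tgt)-p;dy=-np.degrees((Y-y+np.pi)%(2*np.pi)-np.pi)
    n=n or int(max(np.ceil(np.linalg.norm(d)/.0405),np.ceil(abs(dy)/6)))
    rows=[]
    for i in range(n):
        a=y-np.radians(dy)*i/n
        M=np.array([[np.cos(a),np.sin(a),0],[np.sin(a),-np.cos(a),0],[0,0,-1]])
        rows.append([g]+np.round(M.T@d/n/.6,4).tolist()+[round(dy/n/6,3)])
    for i in range(0,n,5):print([rows[i:i+5]])
E
python3 - <<'E'
from h import *
plan([.38,-.31,.36],0)
E
```

```text
t 0.1 pos [ 0.1671 -0.6017  0.2552] x [0.964 0.268 0.   ] y [ 0.268 -0.964 -0.002] F [ 0.2 -0.8  0.8] w 0.998 g 0.0
[[[100, 0.0472, -0.0374, -0.0175, np.float64(0.259)], [100, 0.0462, -0.0386, -0.0175, np.float64(0.259)], [100, 0.0451, -0.0399, -0.0175, np.float64(0.259)], [100, 0.044, -0.0411, -0.0175, np.float64(0.259)], [100, 0.0429, -0.0422, -0.0175, np.float64(0.259)]]]
[[[100, 0.0417, -0.0434, -0.0175, np.float64(0.259)], [100, 0.0405, -0.0445, -0.0175, np.float64(0.259)], [100, 0.0393, -0.0456, -0.0175, np.float64(0.259)], [100, 0.0381, -0.0466, -0.0175, np.float64(0.259)], [100, 0.0368, -0.0476, -0.0175, np.float64(0.259)]]]
```

>>> move_arm:
  targets:
    - [[100,0.047,-0.037,-0.018,0.26],[100,0.046,-0.039,-0.018,0.26],[100,0.045,-0.04,-0.018,0.26],[100,0.044,-0.041,-0.018,0.26],[100,0.043,-0.042,-0.018,0.26]]

```text
time: 0.52
tool_pos: [0.274, -0.4548, 0.3101]
tool_rot: [-0.001, 0.998, 0.066, -0.0]
contact_force: [1.4, -0.7, 0.1]
gripper_width: 0.999
grasp_force: 0.0
```

>>> move_arm:
  targets:
    - [[100,0.042,-0.043,-0.018,0.26],[100,0.04,-0.044,-0.018,0.26],[100,0.039,-0.046,-0.018,0.26],[100,0.038,-0.047,-0.018,0.26],[100,0.037,-0.048,-0.018,0.26]]

```text
time: 0.93
tool_pos: [0.3804, -0.3089, 0.3644]
tool_rot: [-0.0, 1.0, -0.002, -0.0]
contact_force: [0.7, -0.0, 0.5]
gripper_width: 0.998
grasp_force: 0.0
```

```bash
python3 - <<'E'
from h import *
st();c,im=snap("wrist","w1");R=np.array(c["R"]);print(c["vertical_fov"],-R.T@np.array(c["t"]),R.round(2))
plan([.44,-.02,.36],0)
E
```

```text
t 0.93 pos [ 0.3804 -0.3089  0.3644] x [ 1.    -0.003 -0.   ] y [-0.003 -1.    -0.   ] F [ 0.7 -0.   0.5] w 0.998 g 0.0
61.977008042903854 [ 0.45608492 -0.30833509  0.48306183] [[-0.   -1.   -0.  ]
 [-0.95  0.    0.3 ]
 [-0.3   0.   -0.95]]
t 0.98 pos [ 0.3839 -0.305   0.3674] x [1.    0.002 0.006] y [ 0.002 -1.    -0.001] F [1.4 3.2 1.8] w 0.998 g 0.0
[[[100, 0.0118, -0.0593, 0.0015, np.float64(0.003)], [100, 0.0118, -0.0594, 0.0015, np.float64(0.003)], [100, 0.0118, -0.0594, 0.0015, np.float64(0.003)], [100, 0.0118, -0.0594, 0.0015, np.float64(0.003)], [100, 0.0118, -0.0594, 0.0015, np.float64(0.003)]]]
[[[100, 0.0117, -0.0594, 0.0015, np.float64(0.003)], [100, 0.0117, -0.0594, 0.0015, np.float64(0.003)], [100, 0.0117, -0.0594, 0.0015, np.float64(0.003)]]]
```

View pics/w1.png

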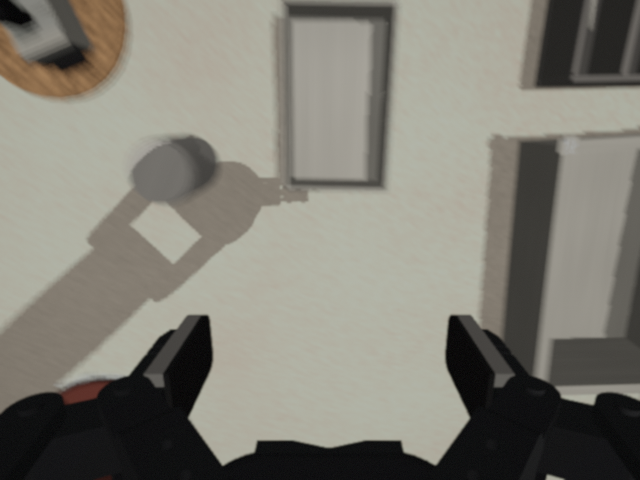

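```bash
python3 - <<'E'
from h import *
import pickle
for i in range(3):grab_frame("wrist")
c,im=snap("wrist","w2");pickle.dump(c,open("w2.pkl","wb"));plan([.44,-.02,.36],0)
E
```

```text
t 1.18 pos [ 0.3796 -0.3107  0.3636] x [ 1.    -0.001 -0.001] y [-0.001 -1.    -0.   ] F [-0.8  0.4 -0.4] w 1.003 g 0.0
[[[100, 0.0125, -0.0606, 0.0008, np.float64(-0.001)], [100, 0.0125, -0.0606, 0.0008, np.float64(-0.001)], [100, 0.0125, -0.0606, 0.0008, np.float64(-0.001)], [100, 0.0126, -0.0606, 0.0008, np.float64(-0.001)], [100, 0.0126, -0.0606, 0.0008, np.float64(-0.001)]]]
[[[100, 0.0126, -0.0606, 0.0008, np.float64(-0.001)], [100, 0.0126, -0.0606, 0.0008, np.float64(-0.001)], [100, 0.0126, -0.0606, 0.0008, np.float64(-0.001)]]]
```

>>> move_arm:
  targets:
    - [[100,0.012,-0.06,0.001,0],[100,0.012,-0.06,0.001,0],[100,0.012,-0.06,0.001,0],[100,0.012,-0.06,0.001,0],[100,0.012,-0.06,0.001,0]]

```text
time: 1.6
tool_pos: [0.4155, -0.1306, 0.3601]
tool_rot: [-0.0, 1.0, -0.003, -0.001]
contact_force: [1.2, -0.2, -0.2]
gripper_width: 0.998
grasp_force: 0.0
```

>>> move_arm:
  targets:
    - [[100,0.012,-0.06,0.001,0],[100,0.012,-0.06,0.001,0],[100,0.012,-0.06,0.001,0],[100,0,0,0,0],[100,0,0,0,0]]

```text
time: 2.02
tool_pos: [0.4378, -0.0226, 0.3584]
tool_rot: [0.0, 1.0, 0.0, -0.001]
contact_force: [0.4, -1.0, -0.3]
gripper_width: 0.999
grasp_force: 0.0
```

```bash
python3 - <<'E'
from h import *
import pickle
st()
for i in range(2):grab_frame("wrist")
c,im=snap("wrist","w3");pickle.dump(c,open("w3.pkl","wb"))
a=cv2.imread("pics/w2.png")[0:240,240:440];b=im[:,:,::-1]
m=np.hstack([cv2.resize(a,(400,480),interpolation=cv2.INTER_CUBIC),cv2.resize(b[0:240,220:420],(400,480),interpolation=cv2.INTER_CUBIC)])
cv2.imwrite("pics/crop1.png",m)
plan([.42,.27,.3],1)
E
```

```text
t 2.02 pos [ 0.4378 -0.0226  0.3584] x [ 1.     0.    -0.002] y [ 0. -1.  0.] F [ 0.4 -1.  -0.3] w 0.999 g 0.0
t 2.17 pos [ 0.4377 -0.0244  0.3589] x [ 1.    -0.004 -0.001] y [-0.004 -1.     0.   ] F [-0.5 -0.8  0. ] w 1.002 g 0.0
[[[100, -0.004, -0.0613, 0.0123, np.float64(-0.026)], [100, -0.0038, -0.0613, 0.0123, np.float64(-0.026)], [100, -0.0036, -0.0613, 0.0123, np.float64(-0.026)], [100, -0.0035, -0.0613, 0.0123, np.float64(-0.026)], [100, -0.0033, -0.0614, 0.0123, np.float64(-0.026)]]]
[[[100, -0.0031, -0.0614, 0.0123, np.float64(-0.026)], [100, -0.003, -0.0614, 0.0123, np.float64(-0.026)], [100, -0.0028, -0.0614, 0.0123, np.float64(-0.026)]]]
```

View pics/crop1.png

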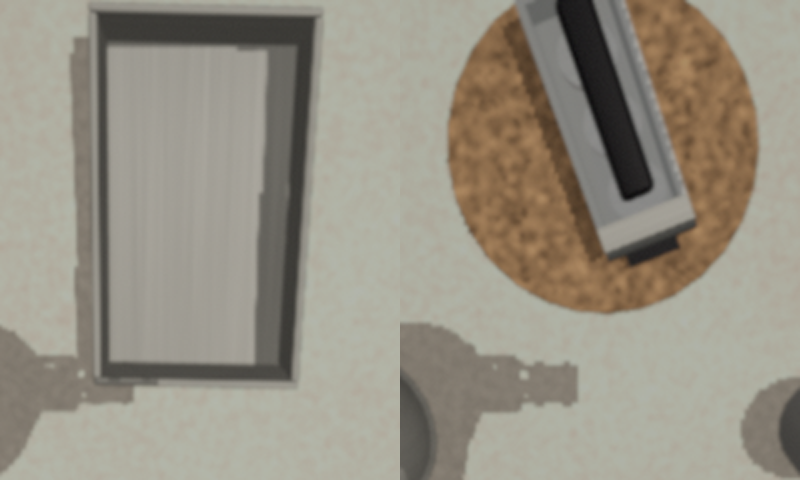

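```bash
python3 - <<'E'
from h import *
import pickle
c=pickle.load(open("w2.pkl","rb"));ct=get_calibration("top")
P=[(285,3.5),(400.5,5),(389,193),(288.5,191.5)];T=[(453,237.5),(502.5,237.5),(502.5,319.5),(453.5,319.5)]
print(plane(c,P,.065).round(3).tolist());print(np.array([tri([(c,a),(ct,b)]) for a,b in zip(P,T)]).round(3).tolist())
c=pickle.load(open("w3.pkl","rb"))
print("mat", plane(c,[(447/2+20,70),(758/2+20,70),(608/2+20,312/2)],.006).round(3).tolist()) 
print("mat ok", plane(c,[(220+47/2,70),(220+358/2,70),(220+208/2,312/2)],.006).round(3).tolist())
plan([.50,.275,.30],1)
E
```

```text
[[0.555, -0.269, 0.065], [0.554, -0.375, 0.065], [0.381, -0.373, 0.065], [0.382, -0.267, 0.065]]
[[0.552, -0.27, 0.075], [0.552, -0.373, 0.078], [0.381, -0.373, 0.064], [0.382, -0.268, 0.068]]
mat [[0.562, 0.068, 0.006], [0.562, -0.1, 0.006], [0.471, -0.018, 0.006]]
mat ok [[0.562, 0.068, 0.006], [0.562, -0.1, 0.006], [0.471, -0.018, 0.006]]
t 2.17 pos [ 0.4377 -0.0244  0.3589] x [ 1.    -0.004 -0.001] y [-0.004 -1.     0.   ] F [-0.5 -0.8  0. ] w 1.002 g 0.0
[[[100, 0.0127, -0.0624, 0.0123, np.float64(-0.026)], [100, 0.0129, -0.0624, 0.0123, np.float64(-0.026)], [100, 0.013, -0.0624, 0.0123, np.float64(-0.026)], [100, 0.0132, -0.0623, 0.0123, np.float64(-0.026)], [100, 0.0134, -0.0623, 0.0123, np.float64(-0.026)]]]
[[[100, 0.0136, -0.0623, 0.0123, np.float64(-0.026)], [100, 0.0137, -0.0622, 0.0123, np.float64(-0.026)], [100, 0.0139, -0.0622, 0.0123, np.float64(-0.026)]]]
```

>>> move_arm:
  targets:
    - [[60,0.013,-0.062,0.012,0],[60,0.013,-0.062,0.012,0],[60,0.013,-0.062,0.012,0],[60,0.013,-0.062,0.012,0],[60,0.013,-0.062,0.012,0]]

```text
time: 2.58
tool_pos: [0.4779, 0.1629, 0.3231]
tool_rot: [0.0, 1.0, -0.003, 0.0]
contact_force: [0.5, -0.3, 0.3]
gripper_width: 0.597
grasp_force: 0.0
```

>>> move_arm:
  targets:
    - [[60,0.013,-0.062,0.012,0],[60,0.013,-0.062,0.012,0],[60,0.013,-0.062,0.012,0],[60,0,0,0,0],[60,0,0,0,0]]

```text
time: 3.0
tool_pos: [0.5013, 0.2742, 0.3002]
tool_rot: [0.001, 1.0, -0.001, -0.001]
contact_force: [0.2, -1.3, 0.6]
gripper_width: 0.6
grasp_force: 0.0
```

```bash
python3 - <<'E'
from h import *
import pickle
st()
for i in range(2):grab_frame("wrist")
c,im=snap("wrist","w4");pickle.dump(c,open("w4.pkl","wb"))
m=im[:,:,::-1]
q=proj(c,[.484,.289,.055])[0];print(q)
x,y=int(q[0]),int(q[1]);x0=max(0,x-100);y0=max(0,y-75)
cv2.imwrite("pics/crop2.png",cv2.resize(m[y0:y0+150,x0:x0+200],(800,600),interpolation=cv2.INTER_CUBIC));print(x0,y0)
E
```

```text
t 3.0 pos [0.5013 0.2742 0.3002] x [ 1.    -0.002 -0.003] y [-0.002 -1.     0.002] F [ 0.2 -1.3  0.6] w 0.6 g 0.0
[312.49572438 222.05494632]
212 147
```

View pics/crop2.png

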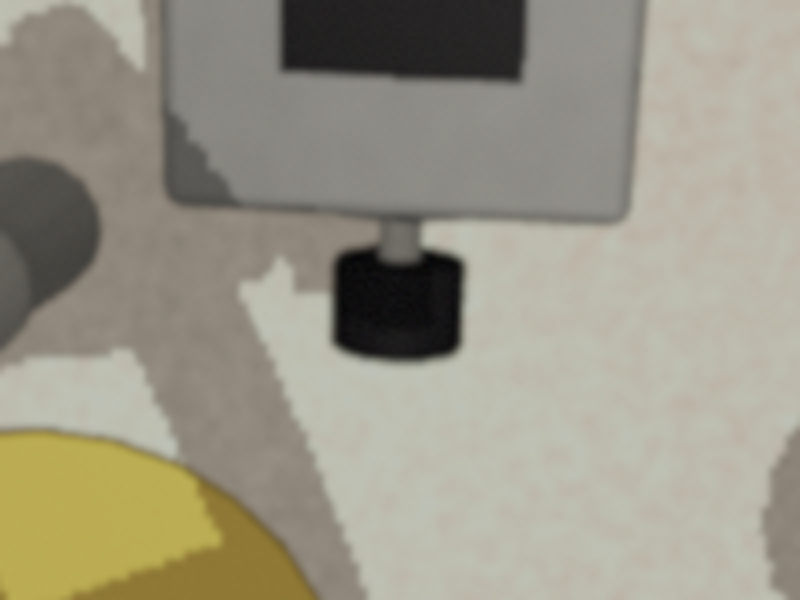

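```bash
python3 - <<'E'
from h import *
import pickle
c=pickle.load(open("w4.pkl","rb"));ct=get_calibration("top")
print(plane(c,[(311.5,218.8)],.071), plane(c,[(212+90/2.,147+205/4),(212+625/4,147+220/4)],.085), tri([(c,(311.5,223)),(ct,(189,267.5))]))
print(plane(c,[(295.3,220),(327.7,220)],.055))
plan([.483,.286,.14],-2,g=60)
E
```

```text
[[0.49109747 0.28917523 0.071     ]] [[0.51260427 0.33449786 0.085     ]
 [0.50908427 0.23997515 0.085     ]] [0.48299055 0.28949094 0.05326542]
[[0.48604332 0.30514582 0.055     ]
 [0.48594563 0.2746614  0.055     ]]
t 3.15 pos [0.5015 0.2729 0.3023] x [ 1.    -0.004  0.001] y [-0.004 -1.     0.   ] F [0.4 0.  0.5] w 0.602 g 0.0
[[[60, -0.0062, -0.0043, 0.0541, np.float64(0.058)], [60, -0.0062, -0.0043, 0.0541, np.float64(0.058)], [60, -0.0062, -0.0043, 0.0541, np.float64(0.058)], [60, -0.0062, -0.0042, 0.0541, np.float64(0.058)], [60, -0.0063, -0.0042, 0.0541, np.float64(0.058)]]]
```

>>> move_arm:
  targets:
    - [[60,-0.0042,-0.0038,0.0575,0.05],[60,-0.0042,-0.0038,0.0575,0.05],[60,-0.0042,-0.0038,0.0575,0.05],[60,-0.0042,-0.0038,0.0575,0.05],[60,-0.0042,-0.0038,0.0575,0.05]]

```text
time: 3.57
tool_pos: [0.489, 0.2847, 0.1292]
tool_rot: [-0.0, 1.0, -0.015, 0.001]
contact_force: [0.8, -0.7, 0.0]
gripper_width: 0.597
grasp_force: 0.0
```

>>> move_arm:
  targets:
    - [[60,-0.0042,-0.0038,0.0575,0.05],[60,-0.0042,-0.0038,0.0575,0.05],[60,0,0,0,0],[0,0,0,0,0],[0,0,0,0,0]]

```text
time: 3.98
tool_pos: [0.4846, 0.2895, 0.0624]
tool_rot: [0.001, 1.0, -0.02, 0.001]
contact_force: [-0.7, -1.4, -10.7]
gripper_width: 0.355
grasp_force: 60.3
```

>>> move_arm:
  targets:
    - [[0,0,0,0,0],[0,0,0,0,0],[0,0,0,0,0]]

```text
time: 4.23
tool_pos: [0.4845, 0.2895, 0.0624]
tool_rot: [0.001, 1.0, -0.02, 0.001]
contact_force: [0.1, -5.0, -5.5]
gripper_width: 0.351
grasp_force: 60.1
```

>>> move_arm:
  targets:
    - [[0,-0.01,0,0,0],[0,-0.01,0,0,0],[0,-0.01,0,0,0],[0,-0.005,0,0,0],[0,0,0,0,0]]

```text
time: 4.65
tool_pos: [0.4667, 0.2904, 0.0625]
tool_rot: [0.0, 1.0, -0.019, 0.006]
contact_force: [13.9, -4.7, -17.5]
gripper_width: 0.358
grasp_force: 61.5
```

```bash
python3 - <<'E'
from h import *
st();c,im=snap("scene","s2");a=cv2.imread("pics/scene0.png")
print(im.mean(),a.mean(), abs(im[:,:,::-1].astype(int)-a).mean(axis=2)[380:470,440:600].mean())
st()
E
```

```text
t 4.65 pos [0.4667 0.2904 0.0625] x [ 0.999 -0.039  0.012] y [-0.039 -0.999 -0.   ] F [ 13.9  -4.7 -17.5] w 0.358 g 61.5
135.5228927951389 129.40769422743057 8.343125
t 4.7 pos [0.4667 0.2904 0.0625] x [ 0.999 -0.039  0.012] y [-0.039 -0.999 -0.   ] F [ 13.5  -4.7 -16.9] w 0.356 g 61.5
```

>>> move_arm:
  targets:
    - [[60,0,0,0,0],[60,0,0,0,0],[60,0,0,0,0],[60,0,0,-0.03,0],[60,0,0,-0.06,0]]

```text
time: 5.12
tool_pos: [0.4598, 0.2907, 0.112]
tool_rot: [0.002, 1.0, -0.019, -0.003]
contact_force: [0.3, -0.0, -0.5]
gripper_width: 0.601
grasp_force: 0.0
```

>>> move_arm:
  targets:
    - [[60,0,0,-0.066,0],[60,0,0,-0.066,0],[60,0,0,-0.066,0],[60,0,0,-0.066,0],[60,0,0,0,0]]

```text
time: 5.53
tool_pos: [0.4662, 0.2938, 0.286]
tool_rot: [-0.004, 1.0, -0.019, 0.009]
contact_force: [1.2, 0.3, 1.3]
gripper_width: 0.6
grasp_force: 0.0
```

```bash
python3 - <<'E'
from h import *
plan([.54,-.02,.30],13,g=60)
c,im=snap("top","t3")
E
```

```text
t 5.53 pos [0.4662 0.2938 0.286 ] x [ 0.999 -0.038  0.018] y [-0.038 -0.999 -0.009] F [1.2 0.3 1.3] w 0.6 g 0.0
[[[60, 0.0178, 0.0647, -0.0029, np.float64(-0.316)], [60, 0.0157, 0.0653, -0.0029, np.float64(-0.316)], [60, 0.0135, 0.0658, -0.0029, np.float64(-0.316)], [60, 0.0113, 0.0662, -0.0029, np.float64(-0.316)], [60, 0.0091, 0.0665, -0.0029, np.float64(-0.316)]]]
[[[60, 0.0069, 0.0668, -0.0029, np.float64(-0.316)], [60, 0.0047, 0.067, -0.0029, np.float64(-0.316)], [60, 0.0025, 0.0671, -0.0029, np.float64(-0.316)]]]
```

>>> move_arm:
  targets:
    - [[60,0.018,0.064,-0.003,-0.32],[60,0.016,0.065,-0.003,-0.32],[60,0.013,0.066,-0.003,-0.32],[60,0.011,0.066,-0.003,-0.32],[60,0.009,0.066,-0.003,-0.32]]

```text
time: 6.0
tool_pos: [0.508, 0.0951, 0.2821]
tool_rot: [-0.0, 0.998, 0.066, 0.0]
contact_force: [0.2, -0.0, -1.5]
gripper_width: 0.6
grasp_force: 0.0
```

>>> move_arm:
  targets:
    - [[60,0.007,0.066,-0.003,-0.32],[60,0.005,0.067,-0.003,-0.32],[60,0.002,0.067,-0.003,-0.32],[60,0,0,0,0],[60,0,0,0,0]]

```text
time: 6.42
tool_pos: [0.5361, -0.0221, 0.2871]
tool_rot: [-0.0, 0.994, 0.113, -0.0]
contact_force: [0.1, -0.5, -0.3]
gripper_width: 0.601
grasp_force: 0.0
```

```bash
python3 - <<'E'
from h import *
import pickle
for i in range(3):grab_frame("wrist")
st();c,im=snap("wrist","w5");pickle.dump(c,open("w5.pkl","wb"))
q=proj(c,[[.56,-.02,.085],[.62,-.01,.05]]);print(q)
a=im[:,:,::-1];x,y=int(q[0,0]),int(q[0,1]);x0=max(0,x-130);y0=max(0,y-130);print(x0,y0)
A=cv2.resize(a[y0:y0+260,x0:x0+260],(500,500),interpolation=cv2.INTER_CUBIC)
t=cv2.imread("pics/t3.png");B=cv2.resize(t[235:295,160:220],(300,300),interpolation=cv2.INTER_CUBIC)
m=np.zeros((500,800,3),np.uint8);m[:,:500]=A;m[:300,500:]=B;cv2.imwrite("pics/crop3.png",m)
E
```

```text
t 6.57 pos [ 0.5357 -0.0194  0.287 ] x [ 0.973  0.229 -0.   ] y [ 0.229 -0.973 -0.001] F [-0.1 -0.5 -0.2] w 0.602 g 0.0
[[337.57806202 186.64743736]
 [342.04256226 107.75286915]]
207 56
```

View pics/crop3.png

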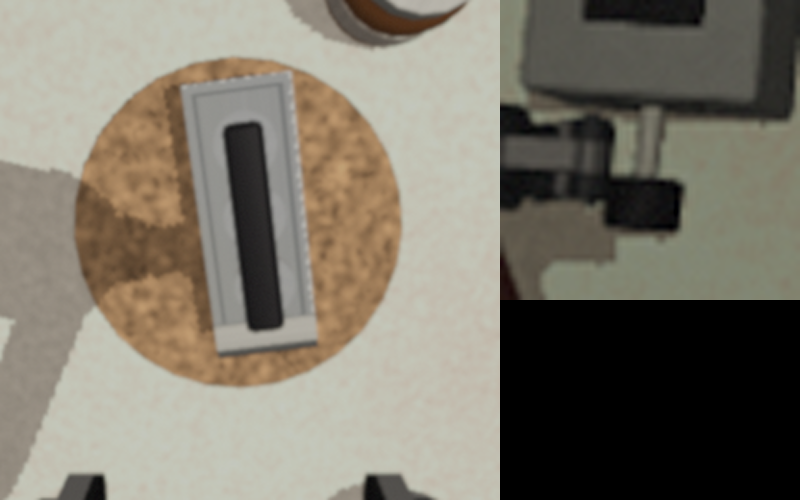

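```bash
python3 - <<'E'
from h import *
import pickle
c=pickle.load(open("w5.pkl","rb"));ct=get_calibration("top")
f=lambda u,v:(207+u*.52,56+v*.52)
r,fr=f(243,121),f(265,330)
print(tri([(c,r),(ct,(328.75,207.5))]),tri([(c,fr),(ct,(341.2,247))]))
h=plane(c,[r,fr],.097);print(h,h.mean(0),np.degrees(np.arctan2(*(h[0]-h[1])[[1,0]])),np.linalg.norm(h[0]-h[1]))
b=plane(c,[f(181,87),f(291,72),f(317,344),f(218,355)],.053);print(b,b.mean(0))
hsv=cv2.cvtColor(cv2.imread("pics/w5.png"),cv2.COLOR_BGR2HSV)
m=cv2.inRange(hsv,(5,70,60),(20,255,255));m[:,:240]=0;m[:75]=0;m[270:]=0
cs=max(cv2.findContours(m,0,1)[0],key=cv2.contourArea);p=cv2.convexHull(cs).reshape(-1,2)
w=plane(c,p,.006)[:,:2];A=np.c_[2*w,np.ones(len(w))];s=np.linalg.lstsq(A,(w**2).sum(1),rcond=None)[0];print("mat",s[:2],np.sqrt(s[2]+s[:2]@s[:2]))
E
```

```text
[ 0.6096268  -0.00548894  0.0908319 ] [ 0.52770903 -0.0337196   0.08312768]
[[ 0.60963062 -0.0044797   0.097     ]
 [ 0.53128075 -0.03266981  0.097     ]] [ 0.57045569 -0.01857475  0.097     ] 19.788618572874253 0.0832669430306122
[[ 0.61704218  0.02433266  0.053     ]
 [ 0.63376344 -0.02032565  0.053     ]
 [ 0.51912532 -0.06298113  0.053     ]
 [ 0.50290654 -0.01820184  0.053     ]] [ 0.56820937 -0.01929399  0.053     ]
mat [ 0.55571173 -0.01517818] 0.08389059915614822
```

```bash
python3 - <<'E'
from h import *
print(np.degrees(state()["joint_pos"]).round(0))
plan([.5695,-.019,.091],19.8,n=7,g=60)
E
```

```text
[-10. -10. 102.   0.  88.  67.]
t 6.62 pos [ 0.5358 -0.0191  0.287 ] x [ 0.973  0.23  -0.   ] y [ 0.23  -0.973 -0.   ] F [ 0.4  0.4 -0.2] w 0.604 g 0.0
[[[60, 0.0078, 0.0018, 0.0467, np.float64(-0.155)], [60, 0.0078, 0.0019, 0.0467, np.float64(-0.155)], [60, 0.0078, 0.0021, 0.0467, np.float64(-0.155)], [60, 0.0077, 0.0022, 0.0467, np.float64(-0.155)], [60, 0.0077, 0.0023, 0.0467, np.float64(-0.155)]]]
[[[60, 0.0077, 0.0024, 0.0467, np.float64(-0.155)], [60, 0.0076, 0.0026, 0.0467, np.float64(-0.155)]]]
```

>>> move_arm:
  targets:
    - [[60,0.0078,0.0018,0.047,-0.155],[60,0.0078,0.0019,0.047,-0.155],[60,0.0078,0.002,0.047,-0.155],[60,0.0077,0.0022,0.047,-0.155],[60,0.0077,0.0023,0.047,-0.155]]

```text
time: 7.03
tool_pos: [0.5601, -0.0186, 0.1451]
tool_rot: [0.0, 0.988, 0.157, 0.0]
contact_force: [-0.2, -0.4, -0.2]
gripper_width: 0.598
grasp_force: 0.0
```

>>> move_arm:
  targets:
    - [[60,0.0077,0.0024,0.046,-0.155],[60,0.0076,0.0026,0.046,-0.155],[60,0,0,0,0],[40,0,0,0,0],[40,0,0,0,0]]

```text
time: 7.45
tool_pos: [0.5705, -0.0195, 0.0925]
tool_rot: [0.0, 0.985, 0.172, 0.001]
contact_force: [0.7, -1.1, -0.2]
gripper_width: 0.402
grasp_force: 0.0
```

```bash
python3 - <<'E'
from h import *
st();c,im=snap("wrist","w6")
print(proj(c,[[.5695,-.019,.097]]),np.degrees(state()["joint_pos"]).round(0))
st()
E
```

```text
t 7.45 pos [ 0.5705 -0.0195  0.0925] x [0.941 0.338 0.001] y [ 0.338 -0.941  0.001] F [ 0.7 -1.1 -0.2] w 0.402 g 0.0
[[328.87348464 362.52431422]] [ -9.   5. 107.   0.  68.  61.]
t 7.5 pos [ 0.5711 -0.0198  0.0934] x [0.941 0.338 0.003] y [ 0.338 -0.941  0.002] F [ 0.1 -0.6  0.5] w 0.398 g 0.0
```

View pics/w6.png

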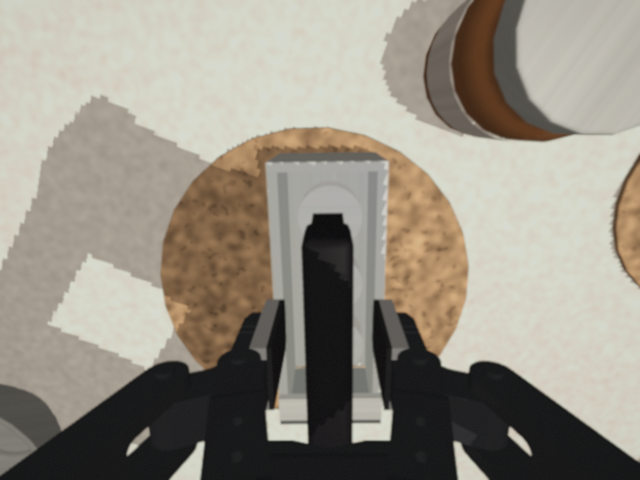

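>>> move_arm:
  targets:
    - [[0,0,0,0,0],[0,0,0,0,0],[0,0,0,0,0],[0,0,0,-0.01,0],[0,0,0,-0.03,0]]

```text
time: 7.92
tool_pos: [0.5668, -0.02, 0.1117]
tool_rot: [-0.001, 0.985, 0.171, -0.004]
contact_force: [-1.2, -1.0, -4.6]
gripper_width: 0.178
grasp_force: 58.8
```

>>> move_arm:
  targets:
    - [[0,0,0,-0.05,0],[0,0,0,-0.05,0],[0,0,0,-0.05,0],[0,0,0,-0.05,0],[0,0,0,-0.02,0]]

```text
time: 8.33
tool_pos: [0.571, -0.0207, 0.2516]
tool_rot: [0.001, 0.985, 0.171, 0.003]
contact_force: [1.2, 0.1, -2.3]
gripper_width: 0.174
grasp_force: 59.0
```

```bash
python3 - <<'E'
from h import *
s,e=st();print(np.round(s["ft_torque"],3))
plan([.50,-.321,.23],179.9,g=0)
E
```

```text
t 8.33 pos [ 0.571  -0.0207  0.2516] x [0.942 0.337 0.005] y [ 0.337 -0.942  0.003] F [ 1.2  0.1 -2.3] w 0.174 g 59.0
[-0.037 -0.115  0.017]
t 8.33 pos [ 0.571  -0.0207  0.2516] x [0.942 0.337 0.005] y [ 0.337 -0.942  0.003] F [ 1.2  0.1 -2.3] w 0.174 g 59.0
[[[0, -0.0104, 0.016, 0.0013, np.float64(-0.989)], [0, -0.012, 0.0148, 0.0013, np.float64(-0.989)], [0, -0.0134, 0.0135, 0.0013, np.float64(-0.989)], [0, -0.0148, 0.012, 0.0013, np.float64(-0.989)], [0, -0.0159, 0.0105, 0.0013, np.float64(-0.989)]]]
[[[0, -0.0169, 0.0088, 0.0013, np.float64(-0.989)], [0, -0.0177, 0.007, 0.0013, np.float64(-0.989)], [0, -0.0184, 0.0051, 0.0013, np.float64(-0.989)], [0, -0.0188, 0.0032, 0.0013, np.float64(-0.989)], [0, -0.019, 0.0012, 0.0013, np.float64(-0.989)]]]
[[[0, -0.019, -0.0008, 0.0013, np.float64(-0.989)], [0, -0.0189, -0.0027, 0.0013, np.float64(-0.989)], [0, -0.0185, -0.0047, 0.0013, np.float64(-0.989)], [0, -0.0179, -0.0066, 0.0013, np.float64(-0.989)], [0, -0.0171, -0.0084, 0.0013, np.float64(-0.989)]]]
[[[0, -0.0162, -0.0101, 0.0013, np.float64(-0.989)], [0, -0.015, -0.0117, 0.0013, np.float64(-0.989)], [0, -0.0137, -0.0132, 0.0013, np.float64(-0.989)], [0, -0.0123, -0.0145, 0.0013, np.float64(-0.989)], [0, -0.0107, -0.0157, 0.0013, np.float64(-0.989)]]]
[[[0, -0.009, -0.0168, 0.0013, np.float64(-0.989)], [0, -0.0073, -0.0176, 0.0013, np.float64(-0.989)], [0, -0.0054, -0.0183, 0.0013, np.float64(-0.989)], [0, -0.0035, -0.0187, 0.0013, np.float64(-0.989)], [0, -0.0015, -0.019, 0.0013, np.float64(-0.989)]]]
[[[0, 0.0004, -0.019, 0.0013, np.float64(-0.989)], [0, 0.0024, -0.0189, 0.0013, np.float64(-0.989)]]]
```

>>> move_arm:
  targets:
    - [[0,-0.0104,0.016,0.0013,-0.99],[0,-0.012,0.0148,0.0013,-0.99],[0,-0.0134,0.0135,0.0013,-0.99],[0,-0.0148,0.012,0.0013,-0.99],[0,-0.016,0.0105,0.0013,-0.99]]

```text
time: 8.75
tool_pos: [0.5554, -0.0764, 0.241]
tool_rot: [-0.001, 0.908, 0.42, -0.001]
contact_force: [-1.0, -0.4, -4.0]
gripper_width: 0.176
grasp_force: 58.9
```

>>> move_arm:
  targets:
    - [[0,-0.017,0.0088,0.0013,-0.99],[0,-0.0177,0.007,0.0013,-0.99],[0,-0.0184,0.005,0.0013,-0.99],[0,-0.0188,0.003,0.0013,-0.99],[0,-0.019,0.001,0.0013,-0.99]]

```text
time: 9.17
tool_pos: [0.5421, -0.1319, 0.237]
tool_rot: [-0.001, 0.77, 0.639, -0.001]
contact_force: [1.1, -0.3, -3.5]
gripper_width: 0.173
grasp_force: 58.9
```

>>> move_arm:
  targets:
    - [[0,-0.019,-0.0008,0.0013,-0.99],[0,-0.019,-0.0027,0.0013,-0.99],[0,-0.0185,-0.0047,0.0013,-0.99],[0,-0.018,-0.0066,0.0013,-0.99],[0,-0.017,-0.0084,0.0013,-0.99]]

```text
time: 9.58
tool_pos: [0.529, -0.1876, 0.2332]
tool_rot: [-0.002, 0.58, 0.814, -0.0]
contact_force: [0.6, 0.6, -4.7]
gripper_width: 0.174
grasp_force: 58.9
```

>>> move_arm:
  targets:
    - [[0,-0.016,-0.01,0.0013,-0.99],[0,-0.015,-0.0117,0.0013,-0.99],[0,-0.0137,-0.0132,0.0013,-0.99],[0,-0.0123,-0.0145,0.0013,-0.99],[0,-0.0107,-0.0157,0.0013,-0.99]]

```text
time: 10.0
tool_pos: [0.5159, -0.2429, 0.2292]
tool_rot: [-0.002, 0.352, 0.936, 0.0]
contact_force: [-0.2, 0.4, -4.2]
gripper_width: 0.176
grasp_force: 58.9
```

```bash
python3 - <<'E'
from h import *
print(np.degrees(state()["joint_pos"]).round(0))
plan([.45,-.321,.20],-179.3,g=0)
E
```

```text
[-33.  -3. 101.  -0.  82. -81.]
t 10.0 pos [ 0.5159 -0.2429  0.2292] x [-0.752  0.659  0.003] y [ 0.659  0.752 -0.001] F [-0.2  0.4 -4.2] w 0.176 g 58.9
[[[0, -0.0004, -0.0243, 0.0069, np.float64(-0.998)], [0, 0.0021, -0.0242, 0.0069, np.float64(-0.998)], [0, 0.0046, -0.0239, 0.0069, np.float64(-0.998)], [0, 0.0071, -0.0233, 0.0069, np.float64(-0.998)], [0, 0.0095, -0.0224, 0.0069, np.float64(-0.998)]]]
[[[0, 0.0118, -0.0213, 0.0069, np.float64(-0.998)], [0, 0.0139, -0.02, 0.0069, np.float64(-0.998)]]]
```

>>> move_arm:
  targets:
    - [[0,0.001,-0.0255,0.01,-0.998],[0,0.004,-0.0255,0.01,-0.998],[0,0.007,-0.025,0.01,-0.998],[0,0.0095,-0.024,0.01,-0.998],[0,0.012,-0.0225,0.01,-0.998]]

```text
time: 10.42
tool_pos: [0.4611, -0.2974, 0.1991]
tool_rot: [-0.001, 0.098, 0.995, 0.001]
contact_force: [-0.3, -0.8, -4.6]
gripper_width: 0.177
grasp_force: 58.9
```

>>> move_arm:
  targets:
    - [[0,0.0145,-0.0215,0.01,-0.998],[0,0.017,-0.02,0.01,-0.998],[0,0,0,0.01,0],[0,0,0,0,0],[0,0,0,0,0]]

```text
time: 10.83
tool_pos: [0.4398, -0.3185, 0.1819]
tool_rot: [-0.001, -0.003, 1.0, 0.001]
contact_force: [1.6, -0.3, -4.9]
gripper_width: 0.179
grasp_force: 59.0
```

```bash
python3 - <<'E'
from h import *
print(np.degrees(state()["joint_pos"]).round(0),np.round(state()["ft_torque"],3))
plan([.435,-.321,.152],-179.3,g=0)
E
```

```text
[ -44.   -5.  107.    0.   78. -134.] [ 0.017  0.011 -0.072]
t 10.83 pos [ 0.4398 -0.3185  0.1819] x [-1.    -0.005  0.002] y [-0.005  1.     0.002] F [ 1.6 -0.3 -4.9] w 0.179 g 59.0
[[[0, 0.008, -0.0042, 0.0498, np.float64(-0.066)]]]
```

>>> move_arm:
  targets:
    - [[0,0.004,-0.002,0.015,0],[0,0.004,-0.002,0.015,0],[0,0,0,0.012,0],[0,0,0,0.008,0],[0,0,0,0,0]]

```text
time: 11.25
tool_pos: [0.4357, -0.3215, 0.1528]
tool_rot: [-0.0, -0.004, 1.0, 0.0]
contact_force: [-0.3, 0.1, -3.9]
gripper_width: 0.177
grasp_force: 58.9
```

>>> move_arm:
  targets:
    - [[0,-0.004,0,0.003,0],[0,-0.004,0,0.003,0],[0,-0.003,0,0.003,0]]

```text
time: 11.5
tool_pos: [0.4422, -0.3222, 0.149]
tool_rot: [-0.0, -0.004, 1.0, -0.001]
contact_force: [-0.6, -0.5, 2.9]
gripper_width: 0.177
grasp_force: 59.9
```

```bash
python3 - <<'E'
from h import *
s,e=st();print(np.round(s["ft_torque"],3))
E
```

```text
t 11.5 pos [ 0.4422 -0.3222  0.149 ] x [-1.    -0.007  0.001] y [-0.007  1.    -0.001] F [-0.6 -0.5  2.9] w 0.177 g 59.9
[ 0.143  0.839 -0.009]
```

>>> move_arm:
  targets:
    - [[0,-0.006,0,0.006,0],[0,-0.006,0,0.006,0],[0,-0.004,0,0.005,0]]

```text
time: 11.75
tool_pos: [0.4536, -0.3223, 0.1393]
tool_rot: [0.002, -0.003, 1.0, -0.001]
contact_force: [1.7, 0.6, 7.3]
gripper_width: 0.177
grasp_force: 61.5
```

```bash
python3 - <<'E'
from h import *
s,e=st();print(np.round(s["ft_torque"],3),e[:,2])
E
```

```text
t 11.75 pos [ 0.4536 -0.3223  0.1393] x [-1.    -0.007 -0.004] y [-0.007  1.    -0.002] F [1.7 0.6 7.3] w 0.177 g 61.5
[ 0.213  0.541 -0.004] [ 0.00382526 -0.00184505 -0.99999098]
```

>>> move_arm:
  targets:
    - [[0,-0.005,0,0.006,0],[0,-0.005,0,0.006,0],[0,-0.003,0,0.006,0],[0,0,0,0,0]]

```text
time: 12.08
tool_pos: [0.4626, -0.3223, 0.1291]
tool_rot: [0.003, -0.004, 1.0, -0.001]
contact_force: [3.1, 1.4, 5.9]
gripper_width: 0.171
grasp_force: 63.2
```

```bash
python3 - <<'E'
from h import *
s,e=st();print(np.round(s["ft_torque"],3),e[:,2])
for n in("top","scene"):c,im=snap(n,n+"5")
t=cv2.imread("pics/top5.png");s=cv2.imread("pics/scene5.png")
cv2.imwrite("pics/crop5.png",np.hstack([cv2.resize(t[220:340,420:540],(400,400),interpolation=cv2.INTER_CUBIC),cv2.resize(s[100:240,170:310],(400,400),interpolation=cv2.INTER_CUBIC)]))
E
```

```text
t 12.08 pos [ 0.4626 -0.3223  0.1291] x [-1.    -0.007 -0.007] y [-0.007  1.    -0.002] F [3.1 1.4 5.9] w 0.171 g 63.2
[ 0.284  0.014 -0.019] [ 0.00661544 -0.00235344 -0.99997535]
```

View pics/crop5.png

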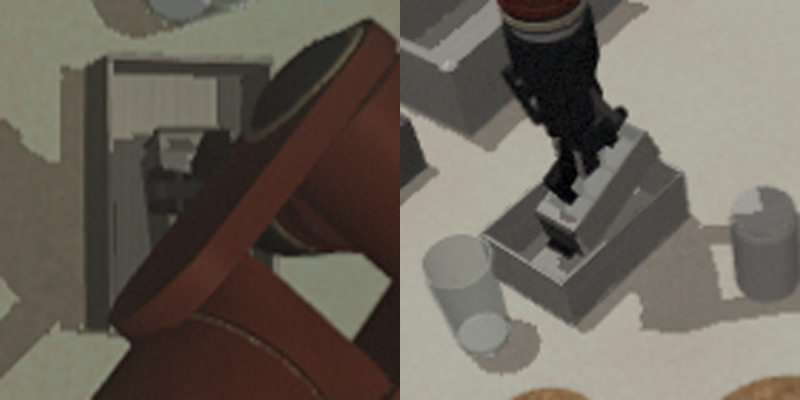

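>>> move_arm:
  targets:
    - [[0,0,0,-0.02,0],[0,0.02,0,-0.016,0],[0,0.025,0,0,0],[0,0.024,0,0,0],[0,0,0,0,0]]

```text
time: 12.6
tool_pos: [0.4164, -0.3211, 0.1475]
tool_rot: [-0.001, -0.003, 1.0, 0.001]
contact_force: [-0.1, -0.3, -5.4]
gripper_width: 0.173
grasp_force: 61.4
```

```bash
python3 - <<'E'
from h import *
s,e=st();print(np.round(s["ft_torque"],3),e[:,2])
for n in("scene",):c,im=snap(n,n+"6")
# handle slope check: black/grey caddy edges by line segments near caddy
q=proj(c,[[.42,-.322,.145]]);print(q)
E
```

```text
t 12.6 pos [ 0.4164 -0.3211  0.1475] x [-1.    -0.006  0.002] y [-0.006  1.     0.002] F [-0.1 -0.3 -5.4] w 0.173 g 61.4
[ 0.021 -0.136  0.006] [-0.00161106  0.0015951  -0.99999743]
[[240.92332724 137.09895111]]
```

>>> move_arm:
  targets:
    - [[0,-0.007,0,0.0055,0],[0,-0.007,0,0.005,0],[0,-0.007,0,0.005,0],[0,-0.006,0,0.006,0]]

```text
time: 12.98
tool_pos: [0.4359, -0.3226, 0.1377]
tool_rot: [0.0, -0.004, 1.0, -0.001]
contact_force: [-1.1, 0.9, 8.4]
gripper_width: 0.177
grasp_force: 63.7
```

>>> move_arm:
  targets:
    - [[0,-0.009,0,0.008,0],[0,-0.009,0,0.008,0],[0,-0.008,0,0.009,0],[0,0,0,0,0]]

```text
time: 13.32
tool_pos: [0.4535, -0.3231, 0.1234]
tool_rot: [0.003, -0.004, 1.0, -0.002]
contact_force: [3.1, -0.6, 4.5]
gripper_width: 0.175
grasp_force: 66.7
```

```bash
python3 - <<'E'
from h import *
s,e=st();print(np.round(s["ft_torque"],3),e[:,2])
c,im=snap("scene","scene7")
g=im[100:215,180:310];L=cv2.createLineSegmentDetector(0).detect(cv2.cvtColor(g,cv2.COLOR_RGB2GRAY))[0].reshape(-1,4)+[180,100,180,100]
# long segs: interpret as lying in vertical plane y=-.321+-0.024
for l in L:
    if np.hypot(l[2]-l[0],l[3]-l[1])<12:continue
    o,d=ray(c,[l[:2],l[2:]]);r=[]
    for y in(-.298,-.321,-.346):
        w=o+d*((y-o[1])/d[:,1])[:,None];v=w[1]-w[0];r.append((round(float(np.degrees(np.arctan2(-v[2],v[0]))),0),w[0].round(3)[[0,2]].tolist(),w[1].round(3)[[0,2]].tolist()))
    print(l.round(0).tolist(),r[0])
E
```

```text
t 13.32 pos [ 0.4535 -0.3231  0.1234] x [-1.    -0.008 -0.005] y [-0.008  1.    -0.004] F [ 3.1 -0.6  4.5] w 0.175 g 66.7
[ 0.085 -0.155 -0.02 ] [ 0.0054068  -0.00377994 -0.99997824]
[241.0, 103.0, 241.0, 128.0] (79.0, [0.422, 0.268], [0.435, 0.199])
[196.0, 182.0, 229.0, 154.0] (178.0, [0.609, 0.158], [0.49, 0.153])
[243.0, 127.0, 240.0, 142.0] (63.0, [0.429, 0.199], [0.448, 0.162])
[228.0, 154.0, 222.0, 142.0] (-79.0, [0.494, 0.158], [0.503, 0.204])
[219.0, 142.0, 207.0, 125.0] (-74.0, [0.514, 0.214], [0.532, 0.28])
[243.0, 134.0, 264.0, 143.0] (129.0, [0.431, 0.177], [0.361, 0.089])
[251.0, 140.0, 238.0, 162.0] (28.0, [0.409, 0.139], [0.468, 0.108])
[223.0, 171.0, 238.0, 180.0] (119.0, [0.523, 0.122], [0.483, 0.049])
[230.0, 214.0, 202.0, 196.0] (-65.0, [0.537, -0.046], [0.605, 0.101])
[288.0, 203.0, 285.0, 178.0] (-88.0, [0.286, -0.254], [0.291, -0.119])
[188.0, 123.0, 209.0, 105.0] (-177.0, [0.581, 0.321], [0.515, 0.325])
[200.0, 152.0, 180.0, 141.0] (-59.0, [0.573, 0.228], [0.613, 0.296])
[226.0, 199.0, 244.0, 183.0] (175.0, [0.536, 0.022], [0.461, 0.015])
[203.0, 186.0, 225.0,
[... 712 characters left out ...]
6], [0.31, -0.216])
[212.0, 122.0, 208.0, 109.0] (-88.0, [0.519, 0.28], [0.52, 0.317])
[211.0, 187.0, 200.0, 181.0] (-61.0, [0.573, 0.104], [0.598, 0.151])
[270.0, 176.0, 234.0, 215.0] (5.0, [0.358, -0.047], [0.526, -0.061])
[225.0, 178.0, 215.0, 190.0] (13.0, [0.523, 0.094], [0.563, 0.084])
[200.0, 100.0, 180.0, 117.0] (2.0, [0.533, 0.349], [0.595, 0.346])
[210.0, 133.0, 195.0, 147.0] (4.0, [0.532, 0.255], [0.58, 0.252])
[180.0, 185.0, 193.0, 180.0] (155.0, [0.652, 0.188], [0.615, 0.171])
[182.0, 201.0, 195.0, 200.0] (139.0, [0.662, 0.141], [0.629, 0.112])
[253.0, 166.0, 245.0, 180.0] (28.0, [0.416, 0.047], [0.457, 0.026])
[247.0, 180.0, 260.0, 168.0] (179.0, [0.452, 0.019], [0.391, 0.017])
```

>>> move_arm:
  targets:
    - [[0,0,0,-0.02,0],[0,0,0,-0.02,0],[0,0,0,-0.015,0],[0,0,0,0,0],[0,0,0,0,0]]

```text
time: 13.78
tool_pos: [0.4503, -0.3219, 0.1545]
tool_rot: [0.001, -0.003, 1.0, -0.001]
contact_force: [0.7, 0.1, -5.0]
gripper_width: 0.177
grasp_force: 65.2
```

```bash
cat >> h.py <<'E'
def load(n=10):
    F=[];T=[]
    for i in range(n):grab_frame("scene");s=state();F.append(s["contact_force"]);T.append(s["ft_torque"])
    print("load",np.mean(F,0).round(2),np.std(F,0).round(2),np.mean(T,0).round(3),"t",s["time"])
def seg(c,im,y=-.298,box=(180,100,310,215),mn=25):
    x0,y0,x1,y1=box
    L=cv2.createLineSegmentDetector(0).detect(cv2.cvtColor(im[y0:y1,x0:x1],cv2.COLOR_RGB2GRAY))[0].reshape(-1,4)+[x0,y0,x0,y0]
    for l in L:
        if np.hypot(l[2]-l[0],l[3]-l[1])<mn:continue
        o,d=ray(c,[l[:2],l[2:]]);w=o+d*((y-o[1])/d[:,1])[:,None];v=w[1]-w[0];v*=np.sign(v[0])
        a=np.degrees(np.arctan2(-v[2],v[0]))
        if 15<a<70:print(l.round(0).tolist(),round(a,1),w[:,[0,2]].round(3).tolist())
E
python3 - <<'E'
from h import *
st();load();c,im=snap("scene","s8");seg(c,im,mn=16)
E
```

```text
t 13.78 pos [ 0.4503 -0.3219  0.1545] x [-1.    -0.007 -0.001] y [-0.007  1.    -0.001] F [ 0.7  0.1 -5. ] w 0.177 g 65.2
load [ 0.11 -0.09 -3.96] [0.37 0.6  0.59] [ 0.006 -0.143  0.002] t 14.2833
[237.0, 169.0, 256.0, 133.0] 32.4 [[0.478, 0.087], [0.385, 0.146]]
```

>>> move_arm:
  targets:
    - [[0,0.05,0,0,0],[0,-0.05,0,0,0],[0,0.05,0,0,0],[0,-0.05,0,0,0],[0,0,0,0,0]]

```text
time: 14.75
tool_pos: [0.4501, -0.3203, 0.1511]
tool_rot: [-0.0, -0.003, 1.0, 0.002]
contact_force: [0.4, -0.3, -1.7]
gripper_width: 0.172
grasp_force: 65.1
```

```bash
python3 - <<'E'
from h import *
st();load();c,im=snap("scene","s9");seg(c,im,mn=16)
E
```

```text
t 14.75 pos [ 0.4501 -0.3203  0.1511] x [-1.    -0.007  0.001] y [-0.007  1.     0.003] F [ 0.4 -0.3 -1.7] w 0.172 g 65.1
load [ 0.04  0.03 -3.58] [0.58 0.53 0.58] [-0.011 -0.105  0.005] t 15.25
[250.0, 130.0, 233.0, 161.0] 33.1 [[0.406, 0.17], [0.482, 0.121]]
[264.0, 137.0, 256.0, 152.0] 29.8 [[0.358, 0.11], [0.397, 0.087]]
[236.0, 169.0, 256.0, 133.0] 32.2 [[0.478, 0.088], [0.387, 0.145]]
```

>>> move_arm:
  targets:
    - [[0,0.06,0,0,0],[0,-0.06,0,0,0],[0,0.06,0,0,0],[0,-0.06,0,0,0],[0,0,0,0,0]]

```text
time: 15.72
tool_pos: [0.4498, -0.32, 0.1507]
tool_rot: [-0.0, -0.003, 1.0, 0.002]
contact_force: [0.1, -0.7, -2.5]
gripper_width: 0.179
grasp_force: 65.3
```

>>> move_arm:
  targets:
    - [[0,0.06,0,0,0],[0,-0.06,0,0,0],[0,0.06,0,0,0],[0,-0.06,0,0,0],[0,0,0,0,0]]

```text
time: 16.13
tool_pos: [0.4501, -0.3203, 0.151]
tool_rot: [0.0, -0.003, 1.0, 0.002]
contact_force: [0.5, -0.3, -1.9]
gripper_width: 0.178
grasp_force: 65.4
```

```bash
python3 - <<'E'
from h import *
st();load();c,im=snap("scene","s10");seg(c,im,mn=16)
a=cv2.imread("pics/s9.png");d=abs(a.astype(int)-im[:,:,::-1]).sum(2)[100:220,180:300];ys,xs=np.where(d>90);print(len(xs),xs.mean()+180 if len(xs) else 0,ys.mean()+100 if len(xs) else 0)
E
```

```text
t 16.13 pos [ 0.4501 -0.3203  0.151 ] x [-1.    -0.006 -0.   ] y [-0.006  1.     0.003] F [ 0.5 -0.3 -1.9] w 0.178 g 65.4
load [ 0.13  0.02 -3.52] [0.38 0.47 0.39] [ 0.012 -0.076  0.019] t 16.6333
[243.0, 141.0, 231.0, 162.0] 28.2 [[0.437, 0.156], [0.492, 0.126]]
[249.0, 163.0, 240.0, 178.0] 26.5 [[0.429, 0.071], [0.473, 0.049]]
[234.0, 169.0, 256.0, 136.0] 24.7 [[0.485, 0.093], [0.388, 0.138]]
349 237.73065902578796 163.6704871060172
```

```bash
python3 - <<'E'
from h import *
c,im=snap("top","t11");c,w=snap("wrist","w11")
R=lambda a,x,y,w,h,W,H:cv2.resize(a[y:y+h,x:x+w],(W,H),interpolation=cv2.INTER_CUBIC)
s8,s9,s=[cv2.imread(f"pics/s{i}.png") for i in(8,9,10)]
A=R(s,190,110,90,90,400,400);B=R(s9,190,110,90,90,400,400)
C=np.hstack([R(s8,190,110,90,90,200,200),R(im[:,:,::-1],435,225,80,80,300,200),R(w[:,:,::-1],0,0,640,480,300,200)])
cv2.imwrite("pics/mont.png",np.vstack([np.hstack([A,B]),C]))
E
```

```text
(no output)
```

View pics/mont.png

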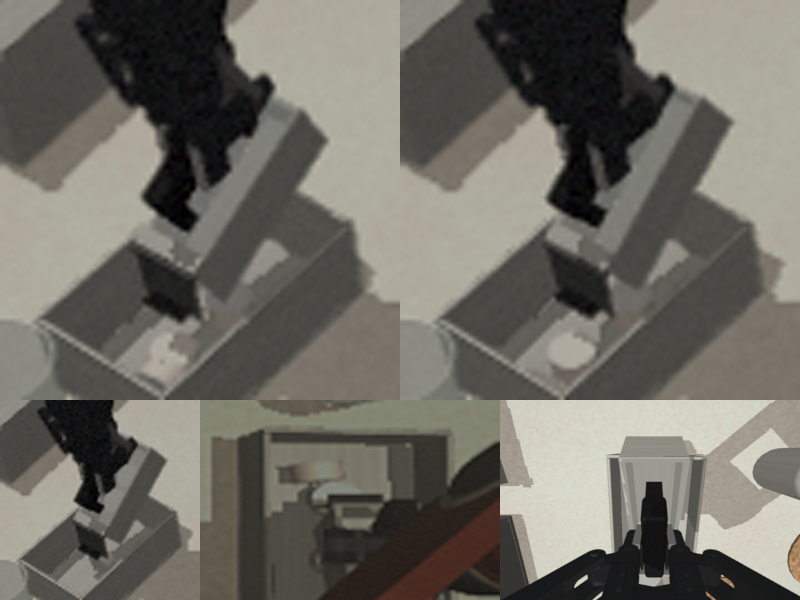

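>>> move_arm:
  targets:
    - [[0,0,0,-0.03,0],[0,0,0,-0.04,0],[0,0,0,-0.04,0],[0,0,0,-0.03,0],[0,0,0,0,0]]

```text
time: 17.2
tool_pos: [0.4517, -0.3233, 0.2432]
tool_rot: [0.003, -0.004, 1.0, -0.003]
contact_force: [0.7, -0.5, -2.7]
gripper_width: 0.176
grasp_force: 65.5
```

```bash
python3 - <<'E'
from h import *
st();load()
for nm,y0,y1 in(("scene",0,0),("top",0,0)):
    c,im=snap(nm,nm+"12")
    q=proj(c,[[.388,-.272,.006],[.548,-.272,.006],[.548,-.37,.006],[.388,-.37,.006]]).astype(np.int32)
    m=np.zeros((480,640),np.uint8);cv2.fillPoly(m,[q],255)
    x,y,w,h=cv2.boundingRect(q);g=im.max(2);print(nm,x,y,w,h)
    G=np.where(m>0,g,0)[y:y+h,x:x+w]
    for r in G[::2]:print(" ".join("%3d"%v if v else "  ." for v in r[::2]))
E
```

```text
t 17.2 pos [ 0.4517 -0.3233  0.2432] x [-1.    -0.007 -0.007] y [-0.007  1.    -0.006] F [ 0.7 -0.5 -2.7] w 0.176 g 65.5
load [-0.02  0.55 -4.06] [0.52 0.5  0.93] [ 0.019 -0.086 -0.013] t 17.7
scene 205 159 64 51
  .   .   .   .   .   .   .   .   .   .   .   .   .   .   .   .   .   .   .   .   .   .   .   .   .   .   .   .   .   .   .   .
  .   .   .   .   .   .   .   .   .   .   .   .   .   .   .   .   .   .  75  96  93   .   .   .   .   .   .   .   .   .   .   .
  .   .   .   .   .   .   .   .   .   .   .   .   .   .   .   .   .  76  99  96  94 147 126   .   .   .   .   .   .   .   .   .
  .   .   .   .   .   .   .   .   .   .   .   .   .   .   .  73  74  93  94  96 147 146 148 147 113   .   .   .   .   .   .   .
  .   .   .   .   .   .   .   .   .   .   .   .   .   .  76  90  93  96 110 144 145 147 146 147 145 143  95   .   .   .   .   .
  .   .   .   .   .   .   .   .   .   .   .   .   .  75 110  94  93 109 147 144 146 146 145 146 145 144 133  92  76   .   .   .
  .   .   .   .   .   .   .   .   .   .   .   .  75  82  94  94 110 146 145 146 143 144 146 145 144 133  84  75  73  74
[... 5310 characters left out ...]
  96  42  40  40  41  39  40
  .  55  51  61  73  77  78  78  74 128 123 120 121 121 122 121 123  76  40  42  40  40  38  41
  .  53  53  59  72  77  77  77  75 127 122 119 121 122 120 122  95  39  42  39  40  41  40  39
  .  52  53  60  72  76  78  78  75 127 122 120 122 122 122 102  38  40  41  41  41  43  41  38
  .  53  52  60  70  76  77  75  76 129 122 122 121 124 111  38  39  41  41  44  40  41  40  45
  .  53  53  57  71  77  78  78  74 129 123 121 121 126  37  41  40  39  40  41  41  38  44  73
  .  54  54  55  72  79  77  77  74 128 122 121 124  59  38  40  42  40  41  41  38  49  71  73
  .  54  52  56  73  78  76  77  75 129 122 125  78  41  41  41  39  43  40  39  51  68  70  71
```

```bash
python3 - <<'E'
from h import *
ct=get_calibration("top");cs=get_calibration("scene")
w=plane(ct,[(466,253),(472,264),(476,289)],.02);print(w.round(3));print(((proj(cs,w)-[205,159])/2).round(1))
load(16)
plan([.452,-.321,.243],-179.6,g=0)
E
```

```text
[[ 0.525 -0.311  0.02 ]
 [ 0.501 -0.324  0.02 ]
 [ 0.446 -0.331  0.02 ]]
[[10.2 17.7]
 [11.5 14. ]
 [16.9  7.4]]
load [-0.11 -0.09 -3.96] [0.46 0.42 0.47] [ 0.002 -0.087  0.005] t 18.6
t 18.6 pos [ 0.4499 -0.3217  0.2377] x [-1.    -0.007  0.   ] y [-0.007  1.    -0.   ] F [-0.7  0.3 -3.9] w 0.18 g 65.4
[[[0, -0.0035, 0.0011, -0.0088, np.float64(-0.0)]]]
```

```bash
python3 - <<'E'
from h import *
ct=get_calibration("top");print(plane(ct,[(352,171)],.095))
plan([.5934,-.0054,.215],-165,g=0)
E
```

```text
[[ 0.68773461 -0.05457501  0.095     ]]
t 18.6 pos [ 0.4499 -0.3217  0.2377] x [-1.    -0.007  0.   ] y [-0.007  1.    -0.   ] F [-0.7  0.3 -3.9] w 0.18 g 65.4
[[[0, -0.027, 0.0584, 0.0042, np.float64(-0.27)], [0, -0.0286, 0.0576, 0.0042, np.float64(-0.27)], [0, -0.0302, 0.0568, 0.0042, np.float64(-0.27)], [0, -0.0318, 0.0559, 0.0042, np.float64(-0.27)], [0, -0.0334, 0.055, 0.0042, np.float64(-0.27)]]]
[[[0, -0.0349, 0.054, 0.0042, np.float64(-0.27)], [0, -0.0365, 0.053, 0.0042, np.float64(-0.27)], [0, -0.0379, 0.0519, 0.0042, np.float64(-0.27)], [0, -0.0394, 0.0508, 0.0042, np.float64(-0.27)]]]
```

>>> move_arm:
  targets:
    - [[0,-0.0135,0.029,0.002,-0.13],[0,-0.0135,0.029,0.002,-0.14],[0,-0.0286,0.0576,0.004,-0.27],[0,-0.03,0.0568,0.004,-0.27],[0,-0.032,0.056,0.004,-0.27]]

```text
time: 19.02
tool_pos: [0.5138, -0.1799, 0.2282]
tool_rot: [0.0, -0.06, 0.998, -0.0]
contact_force: [0.5, -1.0, -3.7]
gripper_width: 0.174
grasp_force: 65.3
```

>>> move_arm:
  targets:
    - [[0,-0.0334,0.055,0.004,-0.27],[0,-0.035,0.054,0.004,-0.27],[0,-0.0365,0.053,0.004,-0.27],[0,-0.038,0.052,0.004,-0.27],[0,-0.02,0.026,0.002,-0.14]]

```text
time: 19.43
tool_pos: [0.5863, -0.0186, 0.2171]
tool_rot: [0.0, -0.126, 0.992, 0.001]
contact_force: [-0.2, -1.4, -3.6]
gripper_width: 0.173
grasp_force: 65.3
```

>>> move_arm:
  targets:
    - [[0,-0.02,0.025,0.002,-0.13],[0,0,0,0,0],[0,0,0,0,0]]

```text
time: 19.68
tool_pos: [0.5934, -0.0042, 0.2159]
tool_rot: [-0.0, -0.131, 0.991, -0.0]
contact_force: [-0.6, -0.5, -3.5]
gripper_width: 0.175
grasp_force: 65.3
```

```bash
python3 - <<'E'
from h import *
s,e=st();load(12)
c,im=snap("wrist","w13");c,im=snap("scene","s13");p=np.array(s["tool_pos"]);q=proj(c,p-[0,0,.04])[0];print(q)
# side edges in caddy vertical plane (offset +-24mm)
f=-e[:,0];n=np.array([-f[1],f[0],0]);x0,y0=int(q[0])-60,int(q[1])-50
L=cv2.createLineSegmentDetector(0).detect(cv2.cvtColor(im[y0:y0+110,x0:x0+120],cv2.COLOR_RGB2GRAY))[0].reshape(-1,4)+[x0,y0,x0,y0]
for l in L:
    if np.hypot(l[2]-l[0],l[3]-l[1])<20:continue
    for off in(.024,-.024):
        o,d=ray(c,[l[:2],l[2:]]);b=p+n*off;w=o+d*(((b-o)@n)/(d@n))[:,None];u=np.c_[(w-p)@f,w[:,2]];v=u[1]-u[0];v=v*np.sign(v[0])
        print(l.round(0),off,round(np.degrees(np.arctan2(-v[1],v[0])),1),u.round(3).tolist())
plan([.5934,-.0054,.13],-165,g=0)
E
```

```text
t 19.68 pos [ 0.5934 -0.0042  0.2159] x [-0.966 -0.26   0.001] y [-0.26   0.966 -0.   ] F [-0.6 -0.5 -3.5] w 0.175 g 65.3
load [ 0.09  0.02 -3.8 ] [0.31 0.52 0.65] [ 0.019 -0.098 -0.001] t 20.2833
[297.47948001 231.18407091]
[277. 215. 262. 196.] 0.024 -67.7 [[0.121, 0.396], [0.156, 0.482]]
[277. 215. 262. 196.] -0.024 -67.7 [[0.035, 0.268], [0.079, 0.374]]
[328. 205. 312. 229.] 0.024 -21.2 [[-0.132, 0.121], [-0.026, 0.162]]
[328. 205. 312. 229.] -0.024 -21.2 [[-0.278, -0.073], [-0.147, -0.022]]
[313. 181. 315. 203.] 0.024 -81.6 [[-0.035, 0.308], [-0.047, 0.228]]
[313. 181. 315. 203.] -0.024 -81.6 [[-0.158, 0.158], [-0.173, 0.06]]
[280. 249. 300. 256.] 0.024 -61.0 [[0.128, 0.307], [0.047, 0.162]]
[280. 249. 300. 256.] -0.024 -61.0 [[0.044, 0.158], [-0.056, -0.022]]
[314. 230. 305. 257.] 0.024 25.6 [[-0.036, 0.144], [0.021, 0.117]]
[314. 230. 305. 257.] -0.024 25.6 [[-0.159, -0.044], [-0.089, -0.077]]
[299. 291. 275. 277.] 0.024 -67.3 [[0.065, 0.033], [0.16, 0.26]]
[299. 291. 275. 277.] -0.024 -67.3 [[-0.034, -0.181], [0.083, 0.099]]
[316. 231. 335. 243.] 0.024 -60.3 [[-0.047, 0.126],
[... 356 characters left out ...]
.769, -1.02]]
[268. 180. 236. 213.] 0.024 -20.5 [[0.134, 0.492], [0.223, 0.525]]
[268. 180. 236. 213.] -0.024 -20.5 [[0.051, 0.385], [0.161, 0.427]]
[328. 282. 306. 290.] 0.024 -56.9 [[-0.152, -0.307], [0.028, -0.031]]
[328. 282. 306. 290.] -0.024 -56.9 [[-0.302, -0.602], [-0.08, -0.26]]
[340. 264. 329. 282.] 0.024 -34.5 [[-0.287, -0.404], [-0.161, -0.318]]
[340. 264. 329. 282.] -0.024 -34.5 [[-0.469, -0.722], [-0.314, -0.615]]
t 20.38 pos [ 0.5933 -0.0051  0.2161] x [-0.966 -0.258 -0.   ] y [-0.258  0.966 -0.   ] F [-0.4 -0.  -4.6] w 0.176 g 65.3
[[[0, -0.0, -0.0002, 0.0479, np.float64(-0.002)], [0, -0.0, -0.0002, 0.0479, np.float64(-0.002)], [0, -0.0, -0.0002, 0.0479, np.float64(-0.002)]]]
```

>>> move_arm:
  targets:
    - [[0,0,0,0.05,0],[0,0,0,0.05,0],[0,0,0,0.05,0],[0,0,0,0.018,0],[0,0,0,0,0]]

```text
time: 20.8
tool_pos: [0.5909, -0.0047, 0.1116]
tool_rot: [-0.003, -0.13, 0.991, 0.001]
contact_force: [0.1, 0.2, -3.9]
gripper_width: 0.177
grasp_force: 65.2
```

>>> move_arm:
  targets:
    - [[0,0,0,0.006,0],[0,0.007,0,0.005,0],[0,0.007,0,0.003,0],[0,0.007,0,0.003,0]]

```text
time: 21.13
tool_pos: [0.5841, -0.0083, 0.1085]
tool_rot: [0.005, -0.13, 0.991, -0.0]
contact_force: [4.2, 1.6, 3.4]
gripper_width: 0.176
grasp_force: 66.3
```

```bash
python3 - <<'E'
from h import *
s,e=st();print(np.round(s["ft_torque"],3))
E
```

```text
t 21.13 pos [ 0.5841 -0.0083  0.1085] x [-0.966 -0.258 -0.009] y [-0.258  0.966 -0.002] F [4.2 1.6 3.4] w 0.176 g 66.3
[ 6.080e-01 -1.463e+00  1.000e-03]
```

>>> move_arm:
  targets:
    - [[0,0.009,0,0.004,0],[0,0.009,0,0.005,0],[0,0.009,0,0.006,0],[0,0.009,0,0.007,0],[0,0,0,0,0]]

```text
time: 21.55
tool_pos: [0.5635, -0.0144, 0.0993]
tool_rot: [0.004, -0.13, 0.991, -0.001]
contact_force: [-6.3, 1.8, 21.3]
gripper_width: 0.18
grasp_force: 70.1
```

```bash
python3 - <<'E'
from h import *
s,e=st();print(np.round(s["ft_torque"],3)); f=np.array([.966,.259]);print("along f from mat centre",(np.array(s["tool_pos"])[:2]-[.5557,-.0155])@f)
E
```

```text
t 21.55 pos [ 0.5635 -0.0144  0.0993] x [-0.966 -0.258 -0.008] y [-0.258  0.966 -0.003] F [-6.3  1.8 21.3] w 0.18 g 70.1
[0.657 0.504 0.119]
along f from mat centre 0.007804002517707424
```

>>> move_arm:
  targets:
    - [[0,0.006,0,0.004,0],[0,0.006,0,0.004,0],[0,0,0,0.003,0],[0,0,0,0,0]]

```text
time: 21.88
tool_pos: [0.5559, -0.0165, 0.0939]
tool_rot: [0.002, -0.131, 0.991, -0.001]
contact_force: [-16.1, -0.0, 31.6]
gripper_width: 0.175
grasp_force: 73.1
```

```bash
python3 - <<'E'
from h import *
s,e=st();print(np.round(s["ft_torque"],3)); f=np.array([.966,.259]);print("along f from mat centre",(np.array(s["tool_pos"])[:2]-[.5557,-.0155])@f)
c,im=snap("scene","s14");p=np.array(s["tool_pos"]);q=proj(c,p-[0,0,.04])[0];print(q)
f=-e[:,0];n=np.array([-f[1],f[0],0]);x0,y0=int(q[0])-50,int(q[1])-50
L=cv2.createLineSegmentDetector(0).detect(cv2.cvtColor(im[y0:y0+100,x0:x0+100],cv2.COLOR_RGB2GRAY))[0].reshape(-1,4)+[x0,y0,x0,y0]
for l in L:
    if np.hypot(l[2]-l[0],l[3]-l[1])<18:continue
    o,d=ray(c,[l[:2],l[2:]]);b=p+n*.024;w=o+d*(((b-o)@n)/(d@n))[:,None];u=np.c_[(w-p)@f,w[:,2]];v=u[1]-u[0];v=v*np.sign(v[0]);a=np.degrees(np.arctan2(-v[1],v[0]))
    if abs(a)<35:print(l.round(0),round(a,1),u.round(3).tolist())
E
```

```text
t 21.88 pos [ 0.5559 -0.0165  0.0939] x [-0.966 -0.259 -0.004] y [-0.259  0.966 -0.003] F [-16.1  -0.   31.6] w 0.175 g 73.1
[0.501 1.867 0.119]
along f from mat centre -9.526401206510555e-05
[304.75398533 247.21518142]
[333. 226. 319. 244.] -32.6 [[-0.151, -0.045], [-0.038, 0.027]]
[292. 259. 301. 236.] 13.1 [[0.122, 0.199], [0.072, 0.211]]
[306. 269. 317. 243.] 4.7 [[0.051, 0.048], [-0.021, 0.054]]
[271. 254. 283. 237.] -19.1 [[0.196, 0.33], [0.149, 0.314]]
[340. 264. 328. 283.] -33.0 [[-0.255, -0.413], [-0.126, -0.329]]
```

>>> move_arm:
  targets:
    - [[0,0.003,0,-0.003,0],[0,0,0,-0.002,0],[0,0,0,0,0]]

```text
time: 22.18
tool_pos: [0.555, -0.0165, 0.0936]
tool_rot: [0.005, -0.13, 0.991, -0.001]
contact_force: [0.2, 1.2, 12.1]
gripper_width: 0.176
grasp_force: 69.7
```

>>> move_arm:
  targets:
    - [[22,0,0,0,0],[25,0,0,0,0],[35,0,0,0,0],[45,0,0,0,0],[45,0,0,0,0]]

```text
time: 22.6
tool_pos: [0.551, -0.0162, 0.0878]
tool_rot: [-0.001, -0.13, 0.991, 0.0]
contact_force: [-1.3, 0.5, -0.8]
gripper_width: 0.449
grasp_force: 0.0
```

>>> move_arm:
  targets:
    - [[45,0,0,-0.02,0],[45,0,0,-0.05,0],[45,0,0,-0.066,0],[45,0,0,-0.066,0],[45,0,0,-0.066,0]]

```text
time: 23.02
tool_pos: [0.551, -0.0161, 0.2513]
tool_rot: [-0.0, -0.13, 0.991, 0.0]
contact_force: [1.3, -0.0, 0.1]
gripper_width: 0.451
grasp_force: 0.0
```

>>> move_arm:
  targets:
    - [[45,0,0,-0.05,0],[45,0,0,0,0],[45,0,0,0,0],[45,0,0,0,0]]

```text
time: 23.35
tool_pos: [0.5512, -0.0162, 0.2791]
tool_rot: [-0.0, -0.13, 0.991, 0.0]
contact_force: [0.2, 0.3, -0.8]
gripper_width: 0.45
grasp_force: 0.0
```

```bash
python3 - <<'E'
from h import *
import pickle
s,e=st()
for i in range(2):grab_frame("wrist")
c,im=snap("wrist","w15");pickle.dump(c,open("w15.pkl","wb"))
hsv=cv2.cvtColor(im,cv2.COLOR_RGB2HSV)
m=cv2.inRange(hsv,(5,80,60),(20,255,255));q=proj(c,[[.5557,-.0155,.006]])[0];print("matpx",q)
M=np.zeros_like(m);cv2.circle(M,(int(q[0]),int(q[1])),120,255,-1)
cs=max(cv2.findContours(cv2.bitwise_and(m,M),0,1)[0],key=cv2.contourArea);p=cv2.convexHull(cs).reshape(-1,2)
w=plane(c,p,.006)[:,:2];A=np.c_[2*w,np.ones(len(w))];t=np.linalg.lstsq(A,(w**2).sum(1),rcond=None)[0];print("mat",t[:2],np.sqrt(t[2]+t[:2]@t[:2]))
# black handle
k=cv2.inRange(im.max(2),0,45);k=cv2.bitwise_and(k,M);k=cv2.morphologyEx(k,cv2.MORPH_OPEN,np.ones((3,3),np.uint8))
for x in cv2.findContours(k,0,1)[0]:
    if cv2.contourArea(x)<150:continue
    r=cv2.minAreaRect(x);b=plane(c,cv2.boxPoints(r),.097);print("dark",np.round(r[0],1),np.round(r[1],1),round(r[2],1),b.mean(0).round(4),np.linalg.norm(b[0]-b[1]).round(4),np.linalg.norm(b[1]-b[2]).round(4))
E
```

```text
t 23.35 pos [ 0.5512 -0.0162  0.2791] x [-0.966 -0.258  0.   ] y [-0.258  0.966  0.   ] F [ 0.2  0.3 -0.8] w 0.45 g 0.0
matpx [326.42001865 204.96939362]
mat [ 0.55528691 -0.01531409] 0.08372947783159068
dark [326. 215.] [104.  18.] 90.0 [ 0.5466 -0.0179  0.097 ] 0.0133 0.0817
```

```bash
python3 - <<'E'
from h import *
c,im=snap("top","t16")
q=proj(c,[[.388,-.272,.006],[.548,-.272,.006],[.548,-.37,.006],[.388,-.37,.006]]).astype(np.int32)
x,y,w,h=cv2.boundingRect(q);g=im.max(2)[y:y+h,x:x+w]
a=cv2.imread("pics/top0.png").max(2)
for r in g[:60:2]:print(" ".join("%3d"%v for v in r[::2]))
g2=im.max(2)
# pan rim now vs before
for nm,A in(("before",a),("now",g2)):
    print(nm,A[280,445:460].tolist(),A[280,495:508].tolist(),A[232:242,478].tolist(),A[314:326,470].tolist())
# handle
s=cv2.imread("pics/t16.png")
E
```

```text
59  61  61 113 134 134 135 131 134 132 131 130 133 130 133 131 132 107 108 108  84  84 118  58
 59  62  61 112 132 134 132 129 129 128 130 129 132 127 133 128 128 129 128 130  85  84  86  58
 61  63  60 111 132 133 133 131 130 130 129 127 131 127 131 127 129 129 128 130  84  86  86  57
 60  62  61 112 133 133 134 132 127 128 135 135 134 113 131 128 129 130 129 131  81  84  85  58
 61  60  60 110 136 115 102  93 121 141 145 145 140 123 131 128 129 130 128 131  83  85  86  58
 57  61  60 110 136  86  85  92 119 137 142 144 140 131 133 128 131 131 130 131  84  86  85  64
 60  61  61 109 136  84  87  84 115 135 140 145 141 129 133 128 132 132 128 132  82  85  86  64
 61  61  61 107 136  84  85  75 102 112  92  99 119 125 133 130 131 131 130 133  81  87  84  64
 60  62  59 106 137 136 139 127 138  80 101 146 144 143 144 132 132 133 131 133  79  85  85  64
 62  62  62 106 136 133 136 137  84  69 147 142 143 142 142 143 130 132 130 133  79  88  85  64
 61  61  60 105 135 134 138 138  84  74 146 144 144 143 143 144 135 133 131 133  79  88  85  63
 61  59  61 104 137 133 138 138  84  64 146 1
[... 1557 characters left out ...]
2 134 134 135  81  84  85  83
 63  63  62  79 100 136 136 138 134 133 133 131 133 133 132 132 133 135 133 134  81  83  84  85
 62  63  61  76 101 136 136 138 134 133 133 130 134 133 132 132 133 134 133 134  82  83  84  84
before [63, 54, 53, 52, 53, 52, 51, 67, 105, 103, 114, 113, 118, 117, 114] [51, 53, 51, 52, 52, 52, 65, 111, 100, 122, 122, 120, 120] [122, 120, 120, 123, 113, 104, 91, 52, 54, 54] [111, 112, 114, 96, 99, 89, 102, 120, 118, 119, 120, 122]
now [73, 61, 61, 63, 62, 61, 59, 83, 124, 135, 134, 133, 137, 139, 135] [62, 62, 62, 60, 61, 60, 79, 132, 133, 144, 143, 143, 142] [143, 144, 142, 145, 134, 123, 106, 61, 62, 63] [132, 132, 135, 113, 113, 104, 121, 142, 140, 140, 143, 143]
```

>>> move_arm:
  targets:
    - [[45,0.004,0,0.056,0],[45,0.004,0,0.056,0],[45,0,0,0.056,0],[45,0,0,0.056,0],[45,0,0,0.056,0]]

```text
time: 23.97
tool_pos: [0.5459, -0.0173, 0.1085]
tool_rot: [-0.001, -0.13, 0.991, 0.0]
contact_force: [0.6, -0.9, 0.4]
gripper_width: 0.452
grasp_force: 0.0
```

>>> move_arm:
  targets:
    - [[45,0,0,0.029,0],[45,0,0,0,0],[30,0,0,0,0],[0,0,0,0,0],[0,0,0,0,0]]

```text
time: 24.38
tool_pos: [0.548, -0.0176, 0.0954]
tool_rot: [0.001, -0.13, 0.991, -0.0]
contact_force: [0.1, -0.4, -3.4]
gripper_width: 0.18
grasp_force: 62.3
```

>>> move_arm:
  targets:
    - [[0,0,0,0,0],[0,0,0,-0.006,0],[0,-0.005,0,-0.006,0],[0,-0.005,0,0,0],[0,-0.005,0,0,0]]

```text
time: 24.8
tool_pos: [0.5564, -0.0151, 0.1017]
tool_rot: [0.001, -0.13, 0.991, -0.0]
contact_force: [-1.0, -0.6, -3.6]
gripper_width: 0.176
grasp_force: 62.4
```

>>> move_arm:
  targets:
    - [[0,0,0,0,0],[0,0,0,0,0]]

```text
time: 24.97
tool_pos: [0.5557, -0.015, 0.1008]
tool_rot: [-0.0, -0.13, 0.991, 0.0]
contact_force: [-0.6, 0.4, -4.2]
gripper_width: 0.176
grasp_force: 62.3
```

```bash
python3 - <<'E'
from h import *
s,e=st();print(np.round(s["ft_torque"],3));f=np.array([.966,.259]);d=np.array(s["tool_pos"])[:2]-[.5555,-.0155];print(d@f,d@[-f[1],f[0]])
E
```

```text
t 24.97 pos [ 0.5557 -0.015   0.1008] x [-0.966 -0.259  0.   ] y [-0.259  0.966  0.   ] F [-0.6  0.4 -4.2] w 0.176 g 62.3
[0.016 0.06  0.008]
0.00035093300803602936 0.00042797500604191727
```

>>> move_arm:
  targets:
    - [[0,0,0,0.005,0],[0,0,0,0.005,0],[0,0,0,0,0],[25,0,0,0,0],[45,0,0,0,0]]

```text
time: 25.38
tool_pos: [0.556, -0.0151, 0.0954]
tool_rot: [0.0, -0.13, 0.991, -0.0]
contact_force: [0.7, 0.5, -0.6]
gripper_width: 0.373
grasp_force: 0.0
```

>>> move_arm:
  targets:
    - [[45,0,0,0,0],[45,0,0,0,0],[45,0,0,-0.02,0],[45,0,0,-0.05,0],[45,0,0,-0.066,0]]

```text
time: 25.8
tool_pos: [0.5532, -0.0147, 0.1745]
tool_rot: [-0.003, -0.13, 0.991, 0.001]
contact_force: [0.6, -1.4, 1.0]
gripper_width: 0.449
grasp_force: 0.0
```

>>> move_arm:
  targets:
    - [[45,0,0,-0.066,0],[45,0,0,-0.066,0],[45,0,0,-0.05,0],[45,0,0,0,0],[45,0,0,0,0]]

```text
time: 26.22
tool_pos: [0.5569, -0.0153, 0.2901]
tool_rot: [0.003, -0.13, 0.991, -0.001]
contact_force: [-0.3, -1.2, -0.2]
gripper_width: 0.446
grasp_force: 0.0
```

```bash
python3 - <<'E'
from h import *
s,e=st()
for i in range(2):grab_frame("wrist")
c,im=snap("wrist","w17");q=proj(c,[[.5557,-.0155,.006]])[0]
M=np.zeros((480,640),np.uint8);cv2.circle(M,(int(q[0]),int(q[1])),120,255,-1)
k=cv2.bitwise_and(cv2.inRange(im.max(2),0,45),M);k=cv2.morphologyEx(k,cv2.MORPH_OPEN,np.ones((3,3),np.uint8))
for x in cv2.findContours(k,0,1)[0]:
    if cv2.contourArea(x)<60:continue
    r=cv2.minAreaRect(x);b=plane(c,cv2.boxPoints(r),.097);print("dark",np.round(r[0],1),np.round(r[1],1),round(r[2],1),b.mean(0).round(4),np.linalg.norm(b[0]-b[1]).round(4),np.linalg.norm(b[1]-b[2]).round(4))
L=cv2.createLineSegmentDetector(0).detect(cv2.cvtColor(im,cv2.COLOR_RGB2GRAY))[0].reshape(-1,4)
for l in L:
    if np.hypot(l[2]-l[0],l[3]-l[1])>25 and np.hypot(*((l[:2]+l[2:])/2-q))<110:print(l.round(0))
c,im=snap("scene","s17")
print(proj(c,[[.5557,-.0155,.006],[.6157,.0,.05]]))
plan([.485,.28,.25],176.5,g=60)
E
```

```text
t 26.22 pos [ 0.5569 -0.0153  0.2901] x [-0.966 -0.259 -0.006] y [-0.259  0.966 -0.003] F [-0.3 -1.2 -0.2] w 0.446 g 0.0
dark [327.5 215.5] [101.  17.] 90.0 [ 0.5537 -0.0153  0.097 ] 0.0129 0.0817
[338. 166. 337. 268.]
[318. 268. 318. 167.]
[352. 275. 303. 275.]
[265. 276. 301. 287.]
[296. 273. 252. 235.]
[307. 107. 369. 115.]
[247. 157. 287. 115.]
[242. 203. 248. 158.]
[255. 233. 243. 204.]
[371. 116. 409. 161.]
[396. 245. 356. 272.]
[354. 258. 356. 138.]
[412. 177. 408. 222.]
[304. 271. 352. 271.]
[354. 139. 303. 139.]
[410. 174. 431. 133.]
[279. 286. 249. 279.]
[306. 257. 303. 146.]
[351. 146. 349. 257.]
[307. 144. 309. 254.]
[347. 254. 348. 146.]
[[305.63059208 257.65980767]
 [295.45952963 268.8865116 ]]
t 26.42 pos [ 0.5547 -0.0149  0.2838] x [-0.966 -0.259  0.003] y [-0.259  0.966  0.001] F [-0.6  0.  -0.5] w 0.446 g 0.0
[[[60, -0.0019, 0.0631, 0.007, np.float64(0.385)], [60, 0.0007, 0.0631, 0.007, np.float64(0.385)], [60, 0.0032, 0.0631, 0.007, np.float64(0.385)], [60, 0.0058, 0.0629, 0.007, np.float64(0.385)], [60, 0.0083, 0.0626, 0.007, np.float64(0.385)]]]
[[[60, 0.0108, 0.0622, 0.007, np.float64(0.385)], [60, 0.0133, 0.0617, 0.007, np.float64(0.385)], [60, 0.0158, 0.0611, 0.007, np.float64(0.385)]]]
```

```bash
python3 - <<'E'
from h import *
c,im=snap("wrist","w18");s=state()
plan([.423,.2905,.25],178,g=0)
E
```

```text
t 26.47 pos [ 0.5548 -0.0149  0.2836] x [-0.966 -0.258  0.003] y [-0.258  0.966  0.001] F [ 1.5 -0.5 -0.1] w 0.454 g 0.0
[[[0, 0.009, 0.0609, 0.0062, np.float64(0.314)], [0, 0.011, 0.0606, 0.0062, np.float64(0.314)], [0, 0.0129, 0.0602, 0.0062, np.float64(0.314)], [0, 0.0149, 0.0598, 0.0062, np.float64(0.314)], [0, 0.0169, 0.0592, 0.0062, np.float64(0.314)]]]
[[[0, 0.0188, 0.0587, 0.0062, np.float64(0.314)], [0, 0.0207, 0.058, 0.0062, np.float64(0.314)], [0, 0.0226, 0.0573, 0.0062, np.float64(0.314)], [0, 0.0245, 0.0565, 0.0062, np.float64(0.314)]]]
```

>>> move_arm:
  targets:
    - [[0,0.009,0.061,0.006,0.314],[0,0.011,0.0605,0.006,0.314],[0,0.013,0.06,0.006,0.314],[0,0.015,0.06,0.006,0.314],[0,0.017,0.059,0.006,0.314]]

```text
time: 26.88
tool_pos: [0.4807, 0.1556, 0.266]
tool_rot: [-0.001, -0.047, 0.999, -0.0]
contact_force: [1.0, -0.4, -0.3]
gripper_width: -0.001
grasp_force: 0.0
```

>>> move_arm:
  targets:
    - [[0,0.019,0.0585,0.006,0.314],[0,0.0207,0.058,0.006,0.314],[0,0.0226,0.0573,0.006,0.314],[0,0.0245,0.0565,0.006,0.314],[0,0,0,0,0]]

```text
time: 27.3
tool_pos: [0.42, 0.294, 0.2509]
tool_rot: [-0.002, 0.014, 1.0, 0.0]
contact_force: [-0.7, -0.2, -1.1]
gripper_width: 0.0
grasp_force: 0.0
```

>>> move_arm:
  targets:
    - [[0,0,0,0.05,0],[0,0,0,0.05,0],[0,0,0,0.05,0],[0,0,0,0.03,0],[0,0,0,0,0]]

```text
time: 27.72
tool_pos: [0.42, 0.2877, 0.1388]
tool_rot: [-0.005, 0.017, 1.0, -0.003]
contact_force: [-1.1, -0.6, -0.7]
gripper_width: -0.003
grasp_force: 0.0
```

```bash
python3 - <<'E'
from h import *
plan([.423,.2905,.064],178,g=0)
E
```

```text
t 27.72 pos [0.42   0.2877 0.1388] x [-0.999  0.035  0.01 ] y [ 0.034  0.999 -0.006] F [-1.1 -0.6 -0.7] w -0.003 g 0.0
[[[0, -0.0024, 0.0024, 0.0623, np.float64(0.002)], [0, -0.0024, 0.0024, 0.0623, np.float64(0.002)]]]
```

>>> move_arm:
  targets:
    - [[0,0,0.002,0.045,0],[0,0,0.002,0.045,0],[0,0,0,0.035,0],[0,0,0,0,0]]

```text
time: 28.05
tool_pos: [0.4211, 0.2906, 0.0663]
tool_rot: [-0.004, 0.017, 1.0, -0.002]
contact_force: [-0.5, 1.1, -0.8]
gripper_width: -0.0
grasp_force: 0.0
```

>>> move_arm:
  targets:
    - [[0,-0.015,0,0,0],[0,-0.015,0,0,0],[0,-0.01,0,0,0],[0,-0.01,0,0,0],[0,0,0,0,0]]

```text
time: 28.47
tool_pos: [0.456, 0.2917, 0.0721]
tool_rot: [0.002, 0.018, 1.0, 0.001]
contact_force: [1.4, -0.4, 0.3]
gripper_width: 0.004
grasp_force: 0.0
```

>>> move_arm:
  targets:
    - [[0,-0.01,0,0,0],[0,-0.01,0,0,0],[0,0,0,0,0]]

```text
time: 28.72
tool_pos: [0.4634, 0.2912, 0.0706]
tool_rot: [-0.004, 0.017, 1.0, -0.0]
contact_force: [-14.1, -0.6, 12.1]
gripper_width: 0.001
grasp_force: 7.3
```

>>> move_arm:
  targets:
    - [[0,-0.006,0,0,0],[0,0,0,0,0]]

```text
time: 28.88
tool_pos: [0.4636, 0.2912, 0.0706]
tool_rot: [-0.009, 0.017, 1.0, -0.001]
contact_force: [-27.8, -1.5, 21.8]
gripper_width: -0.0
grasp_force: 13.9
```

```bash
python3 - <<'E'
from h import *
s,e=st()
c,im=snap("top","t20");b=cv2.imread("pics/top0.png").max(2);g=im.max(2);t3=cv2.imread("pics/t3.png").max(2)
print("home");print(b[255:280,184:195].min(1).tolist(),b[255:280,189].tolist())
print("now");print(g[255:280,189].tolist(),g[255:280,186].tolist());print("out");print(t3[255:280,189].tolist(),t3[255:280,192].tolist())
E
```

```text
t 28.88 pos [0.4636 0.2912 0.0706] x [-0.999  0.035  0.017] y [ 0.034  0.999 -0.002] F [-27.8  -1.5  21.8] w -0.0 g 13.9
home
[28, 22, 49, 67, 72, 72, 65, 21, 10, 11, 15, 12, 13, 15, 15, 14, 11, 18, 66, 87, 104, 123, 121, 120, 119] [36, 73, 102, 103, 106, 110, 93, 43, 20, 16, 20, 22, 21, 27, 20, 21, 21, 25, 67, 93, 110, 124, 123, 122, 124]
now
[34, 37, 56, 47, 36, 36, 26, 15, 15, 18, 23, 37, 47, 50, 45, 36, 35, 36, 33, 36, 35, 34, 35, 35, 36] [19, 18, 15, 16, 23, 16, 17, 22, 21, 18, 19, 37, 53, 60, 65, 56, 38, 33, 36, 35, 35, 36, 34, 36, 36]
out
[40, 82, 112, 111, 115, 116, 120, 121, 122, 119, 119, 118, 116, 115, 105, 68, 17, 27, 23, 25, 19, 24, 20, 21, 19] [37, 48, 68, 73, 78, 79, 75, 81, 104, 120, 119, 121, 122, 124, 129, 102, 13, 13, 17, 16, 18, 18, 19, 16, 15]
```

>>> move_arm:
  targets:
    - [[0,0.015,0,0,0],[0,0.03,0,0,0],[0,0.03,0,0,0],[0,0,0,-0.05,0],[0,0,0,-0.06,0]]

```text
time: 29.35
tool_pos: [0.4215, 0.2912, 0.1333]
tool_rot: [-0.003, 0.017, 1.0, -0.002]
contact_force: [1.2, 0.5, -0.2]
gripper_width: 0.005
grasp_force: 0.0
```

>>> move_arm:
  targets:
    - [[0,0,0,-0.06,0],[0,0,0,-0.06,0],[0,0,0,-0.06,0],[0,0,0.06,0,0],[0,0,0.06,0,0]]

```text
time: 29.77
tool_pos: [0.4295, 0.3655, 0.2497]
tool_rot: [0.005, 0.019, 1.0, 0.003]
contact_force: [0.3, 0.3, -0.4]
gripper_width: 0.004
grasp_force: 0.0
```

```bash
python3 - <<'E'
from h import *
s,e=st()
c,im=snap("top","t21");g=im.max(2);b=cv2.imread("pics/top0.png").max(2)
for u in(186,189,192):print(b[258:280,u].tolist(),g[258:280,u].tolist())
c,sc=snap("scene","s21");print(sc.mean(),im.mean(),cv2.imread("pics/top0.png").mean())
E
```

```text
t 29.77 pos [0.4295 0.3655 0.2497] x [-0.999  0.038 -0.009] y [0.037 0.999 0.006] F [ 0.3  0.3 -0.4] w 0.004 g 0.0
[86, 105, 129, 101, 29, 17, 16, 15, 16, 18, 15, 21, 20, 13, 40, 73, 106, 126, 123, 123, 123, 121] [91, 109, 135, 104, 10, 20, 14, 19, 18, 19, 21, 25, 17, 16, 55, 83, 108, 131, 126, 127, 128, 126]
[103, 106, 110, 93, 43, 20, 16, 20, 22, 21, 27, 20, 21, 21, 25, 67, 93, 110, 124, 123, 122, 124] [106, 110, 114, 92, 27, 20, 25, 23, 20, 24, 23, 25, 22, 15, 50, 80, 110, 130, 125, 127, 127, 126]
[67, 72, 72, 65, 41, 16, 16, 19, 15, 17, 19, 17, 15, 18, 19, 68, 87, 104, 126, 125, 124, 122] [70, 73, 77, 61, 27, 17, 18, 16, 18, 23, 19, 19, 12, 12, 34, 74, 110, 130, 128, 126, 128, 127]
129.16581705729166 95.5810080295139 95.84633355034723
```

```bash
python3 -c "
from h import *
print(job.job_done())"
```

```text
the job is handed in; nothing more can be done
None
```

I've handed the job in at about 30 s of the 72 s allowed: the knob was pulled out and later pushed home (lamp on, then off), three tubs show in the unmoved pan with one apparently on its edge, and the caddy stands within about 2 mm of the mat's centre; I checked these by camera measurements but did not measure that the flap is shut or re-check the bystanders.

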